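Hook the far mug by its handle and draw it home into its dock

ROBOT

A 6-joint arm with a two-finger parallel gripper is mounted at the origin on a cart in front of the work surface, level with it; the furniture and walls round the work are solid. World frame = base frame: x ahead of the robot, y to its left, z up, the work surface at z = 0. Lengths are in mm, angles in rad, forces in N, time in s.
With the tool pointing down it reaches from about 375 to 975 mm from the base axis. Payload 3.8 kg.
Tool frame: the origin (TCP) lies at the very end of the fingers, on their centre line; the grasp point (between the pads) lies 19 mm behind it; z points along the fingers, y is the line along which they close (so a half turn about z gives the same grasp; the last joint's range is limited). The gripper opens to 88 mm and grips with 3 to 60 N. Pads are 18 mm wide; open, the fingers measure 123 mm over their backs; the gripper's body (75 mm by 187 mm) begins 45 mm behind the grasp point.
Start: joints at [-1.351, 0.264, 1.604, -0, 1.274, -0.037], TCP at [171.436, -652.861, 207.106] pointing down, gripper open.
Joint ranges: [-2.63, 2.63], [-0.94, 2.18], [0.31, 2.57], [-1.31, 4.45], [0, 2.66], [-2.55, 2.55]. Speed limits (rad/s): [2.57, 2.57, 3.14, 3.14, 3.14, 3.14].

INTERFACE

Orientations are given as a unit quaternion [x, y, z, w].
In Python, from station import manip gives the robot as it stands.
- The arm moves only by the shell command python3 -m inch 'ROWS'. ROWS is JSON, one flat list of numbers, 7 for each row, row after row: the closure, from -1 (fully open) to 1 (shut), then the shift along the tool's x, y, z in units of 40 mm (1.0 is 40 mm), then the turn, a rotation vector about the tool's x, y, z in units of 5 degrees (1.0 is 5 degrees). In form: [fingers, tx, ty, tz, ax, ay, az, fingers, tx, ty, tz, ax, ay, az, ...]. A call has 1 to 10 rows; each row shifts and turns the commanded pose from where the row before left it, along the tool's axes as they then stand; what a row does not reach is not made up. A row lasts 1/10 s, in which the tool goes at most 50 mm and 8.59 degrees, less where a joint would pass 70% of its speed; a pose out of reach is approached as far as the arm can. A call is refused whole if a number of a shift passes 1 or a number of a turn 1, either way. A call with a gripper value outside its range is refused whole. The fingers move at their own pace and stop on an object; the grip force is fixed at half the most. Time passes only in rows, so rows that do not move let the fingers close. It gives the time, the measured TCP pose, the force, the opening and the grip force at its end, in the units of the state.
- manip.sense(): the state, without advancing time (a new reading comes with each control period).
- manip.read_camera(name): name is "scene" or "side" or "wrist"; returns a dict with "image" (384x512x3 uint8, red, green, blue), "mtx" (3x3 intrinsics, pixels), "k1" (the pictures are not rectified: a ray, as slopes to the right and down, at radius r is drawn at 1 + k1 r^2 times it, then the intrinsics apply), "world_to_cam" (4x4, takes a point from world to camera coordinates); the wrist camera has in their place "hand_eye" (4x4, takes a point from camera to tool coordinates, whose origin is the TCP and whose axes are the flange's). Camera axes: x right, y down, z forward; pixel columns grow to the right and rows downward; lengths in mm; the calibration is good to about 2 mm. A picture is of the moment at which its call begins: read the wrist's pose just before it. There is no depth.
- manip.sign_off(): hands the job in; it is judged then, once.
The state is a dict: "clock": time; "joint_positions": joint angles; "dq": joint speeds; "joint_efforts": joint torques, N m; "tool_pos": TCP position; "tcp_rot": TCP orientation; "force": force on the tool from outside, world axes, zero at the start; "moment": the same for the moment, N m; "width": opening from 0.0 (shut) to 1.0 (fully open); "gripper_force": force on a finger pad.
Only numpy, scipy, OpenCV 4.12 (cv2) and the standard library are available. Lean on these libraries where they do the work, as an engineer would, in place of code of your own. Each camera call takes 0.05 s, during which the arm holds its last target. There are 200 camera calls.

TASK

The mug has been left at the back of the worktop: take the pull hook by its wooden grip, put its prong through the mug's handle, and draw the mug, standing, forward into the V-shaped wooden dock, handle pointing out through the gap, until you feel it bear on both cheeks with a light firm pull of a few newtons (gently, never yanking it against them). Then unhook without shifting the mug, and stand the hook back on its feet on the worktop, clear of the mug. Do not touch the mug with the gripper and leave the other things where they are.

Things in the scene. Friction and masses are not known exactly. Their poses are not given: they have to be found in the camera images.
- hook: Pull hook, 158 x 64 x 61 mm, 0.15 kg, standing on its own feet like a staple. Origin on the worktop under the middle of the grip; x points forward to the hook end, y to its left, z up. Rear leg at x = -65 mm with a cross foot 64 mm wide; a steel rod, 8 mm thick, comes down from the grip's front end at x = +60 mm to the worktop (rod axis z = 4 mm) and runs on to the prong.
- hook_grip (a point): Centre of the hook's wooden grip, 50 mm above the hook's origin: a bar 100 mm long (hook's x), 20 wide (y), 22 high. Grasp it across y.
- hook_prong (a point): Middle of the hook's prong (hook frame 83.5, 16, 4 mm): it starts at x = +85 mm, y = 0, points to the hook's left (+y), 8 mm thick, and its free end lies at x = +82, y = +30 mm. To pull, it goes through the mug's handle from the side and bears on the inside of the handle's strap.
- mug: White ceramic mug, 83 mm diameter, 94 high, 0.2 to 0.35 kg, upright, loose. Origin on the underside, 17 mm off the cup's axis towards the handle. Its handle points along the mug's own -y (at first roughly towards the robot) and reaches 58 mm from the origin, 75 mm from the axis. Dragged, it turns to trail behind the prong. To be touched only with the hook.
- mug_axis (a point): Centre of the cup's underside (mug frame 0, 17, 0 mm).
- mug_handle (a point): Centre of the handle's finger opening (mug frame 0, -36, 52 mm). The opening spans y = -48 to -24 mm and z = 36 to 69 mm and is passed through along the mug's x. The outer upright strap is 10 mm thick (y) and 14 mm wide (x), so a prong that pulls lies about 61 mm from the cup's axis; the top and bottom arms are up to 32 mm wide.
- dock: V-shaped wooden mug dock, fixed, open to its +x (the back). Origin on the worktop where the mug's axis stands when home; the mug comes in along the dock's -x. Two upright cheeks 60 mm high at 45 degrees, between x = -13 and -40 mm and 23 to 50 mm either side, leave a gap of 46 mm for the handle. Behind them feet 26 mm high reach to x = -57 mm and a 6 mm strip, 110 wide, to x = -73 mm.
- dock_front (a point): Point on the worktop at the dock's front edge, in the middle (dock frame -73, 0, 0 mm). The handle points this way when the mug is home. The cheeks are rigid: the pull rises steeply from the 0.5 to 3 N of sliding friction when the mug meets them.
- small_jar: Jar with a wooden lid, 47 mm diameter, 78 high, bystander left of the mug; origin centre of underside.
- glass: Clear drinking tumbler, 81 mm diameter, 93 high, bystander right of the mug; origin centre of underside.
- salt: Glass salt shaker, 44 mm diameter, 90 high, bystander right of the dock; origin centre of underside.
- brush: Round pot brush with a wooden knob, 55 mm diameter, 72 high, bystander to the right of the dock, nearer the robot; origin centre of underside.

How it is judged:
By the outcome, as a careful person would: the job done as asked, in the order asked, and still so for the second after the job is handed in, with the robot touching nothing.
It also fails if it takes over 72 s, if anything falls off the work surface, if the arm or the gripper's body presses on something with over 40 N, if the wrist force passes 120 N, or if a joint passes its speed limit or range.

## Working session

There is one attempt and no reset: what is moved stays moved. The work goes in short steps, Python scripts to look and compute and a shell command to move; the robot and the scene stay as the last step left them, time stands still between calls to the robot, and variables do not carry over. Pictures are saved under pics/ and viewed, at most 10 in all, crops included, and the job is handed in when it is done.

```bash
ls; mkdir -p pics
python3 - <<'E'
from station import manip
import cv2
s=manip.sense();print({k:s[k] for k in s})
for n in("scene","side"):
    d=manip.read_camera(n);cv2.imwrite(f"pics/{n}0.png",d["image"][:,:,::-1]);print(n,d["mtx"].tolist(),d["k1"],d["world_to_cam"].round(4).tolist())
d=manip.read_camera("wrist");print(d["mtx"],d["k1"],d["hand_eye"]);cv2.imwrite("pics/w0.png",d["image"][:,:,::-1])
E
```

```text
pics
{'clock': 0.0, 'joint_positions': array([-1.35091500e+00,  2.64739748e-01,  1.60536516e+00, -1.06415105e-05,
        1.27370487e+00, -3.69248590e-02]), 'dq': array([-9.36946420e-05, -5.49750084e-04,  6.36051501e-04,  1.52678029e-03,
        1.36657880e-03,  1.63317764e-04]), 'joint_efforts': array([-2.87308416e-03, -5.02113354e+01, -3.56879675e+01,  7.24435947e-02,
        2.91320833e-02, -1.72372120e-04]), 'tool_pos': array([ 171.25288135, -652.10665849,  205.80189311]), 'tcp_rot': array([ 9.91766833e-01,  1.28052018e-01, -1.06332992e-04, -1.10346669e-03]), 'force': array([-0.02404411,  0.04385198, -0.16762678]), 'moment': array([-0.04923124,  0.04427636, -0.08940381]), 'gripper_force': 0.0, 'width': 1.0013356874474988}
scene [[382.9626356864, 0.0, 250.34815663709682], [0.0, 382.9626356864, 190.49638612405687], [0.0, 0.0, 1.0]] -0.033608951774916865 [[-0.4298, -0.9026, 0.0254, 342.284], [-0.4474, 0.1885, -0.8742, 286.0723], [0.7843, -0.3871, -0.4848, 463.6792], [0.0, 0.0, 0.0, 1.0]]
side [[442.9384693169647, 0.0, 254.45409767946703], [0.0, 442.9384693169647, 196.67350549607707], [0.0, 0.0, 1.0]] -0.08468371869755209 [[-0.6254, -0.7803, 0.0035, 406.0568], [-0.6378, 0.5086, -0.5784, 359.4389], [0.4496, -0.3639, -0.8157, 674.8155], [0.0, 0.0, 0.0, 1.0]]
[[271.52280681   0.         253.8781233 ]
 [  0.         271.52280681 194.51135153]
 [  0.           0.           1.        ]] -0.0477394790563488 [[-4.21902716e-04 -9.64270405e-01 -2.64919626e-01  6.73707846e+01]
 [ 9.99999872e-01 -3.33223315e-04 -3.79682254e-04 -5.90276957e-01]
 [ 2.77838964e-04 -2.64919752e-01  9.64270422e-01 -1.77231239e+02]
 [ 0.00000000e+00  0.00000000e+00  0.00000000e+00  1.00000000e+00]]
```

View pics/scene0.png

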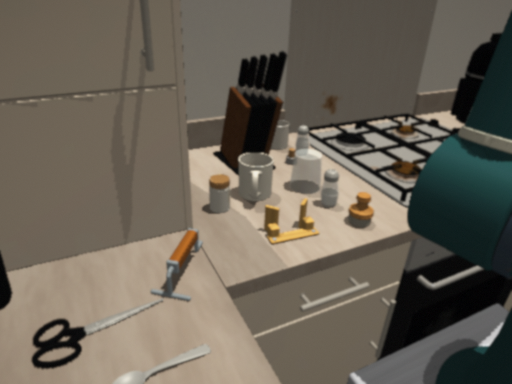

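View pics/side0.png

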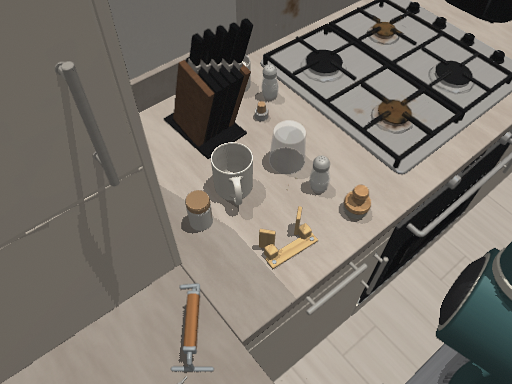

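The scene view shows the hook at about (183,258), the mug at (255,180) and the dock at (292,225). In the side view they are at about (191,325), (233,175) and (288,243). I'll enlarge the details next.

```bash
cat > h.py <<'E'
import numpy as np,cv2
from station import manip
def ray(d,px,T=None):
    """pixel -> origin, unit direction in world"""
    K=d["mtx"];k=d["k1"]
    p=cv2.undistortPoints(np.array([[px]],float),K,np.array([k,0,0,0,0.]))[0,0]
    v=np.array([p[0],p[1],1.])
    if T is None: T=np.linalg.inv(d["world_to_cam"])
    v=T[:3,:3]@v
    return T[:3,3],v/np.linalg.norm(v)
def plane(d,px,z,T=None):
    o,v=ray(d,px,T);return o+v*(z-o[2])/v[2]
def tri(*rs):
    A=sum(np.eye(3)-np.outer(v,v) for o,v in rs);b=sum((np.eye(3)-np.outer(v,v))@o for o,v in rs)
    p=np.linalg.solve(A,b);return p,[round(float(np.linalg.norm(np.cross(p-o,v))),1) for o,v in rs]
def proj(d,P,T=None):
    W=d["world_to_cam"] if T is None else np.linalg.inv(T)
    q=W[:3,:3]@np.array(P,float)+W[:3,3]
    return cv2.projectPoints(q.reshape(1,3),np.zeros(3),np.zeros(3),d["mtx"],np.array([d["k1"],0,0,0,0.]))[0].ravel()
def wristT(d,s):
    from scipy.spatial.transform import Rotation as R
    T=np.eye(4);T[:3,:3]=R.from_quat(s["tcp_rot"]).as_matrix();T[:3,3]=s["tool_pos"];return T@d["hand_eye"]
E
python3 - <<'E'
import cv2,numpy as np
a=cv2.imread("pics/side0.png");b=cv2.imread("pics/scene0.png")
c1=cv2.resize(a[275:380,160:230],None,fx=5,fy=5,interpolation=cv2.INTER_CUBIC)  #350x525
c2=cv2.resize(b[225:305,140:220],None,fx=5,fy=5,interpolation=cv2.INTER_CUBIC)   #400x400
o=np.zeros((525,760,3),np.uint8);o[:,:350]=c1;o[:400,355:755]=c2;cv2.imwrite("pics/c1.png",o)
c1=cv2.resize(a[135:275,180:330],None,fx=2.6,fy=4,interpolation=cv2.INTER_CUBIC) #390x560
c2=cv2.resize(b[145:250,230:330],None,fx=4,fy=4,interpolation=cv2.INTER_CUBIC)   #400x420
o=np.zeros((560,795,3),np.uint8);o[:,:390]=c1;o[:420,395:]=c2;cv2.imwrite("pics/c2.png",o)
E
```

```text
(no output)
```

View pics/c1.png

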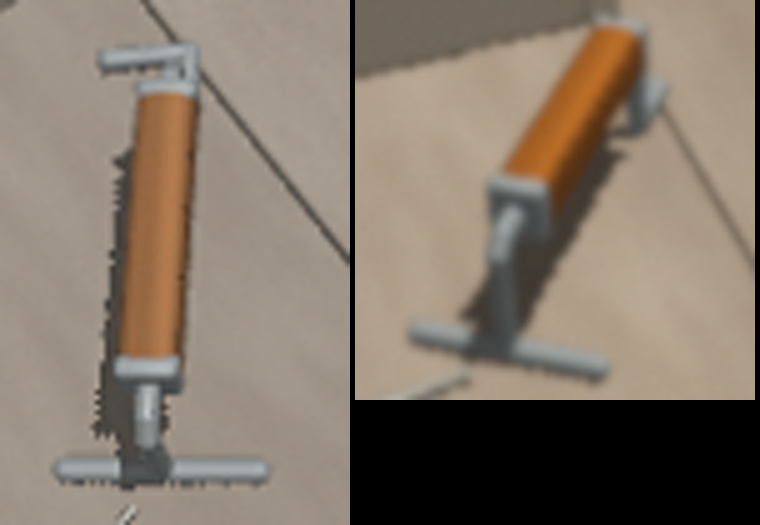

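View pics/c2.png

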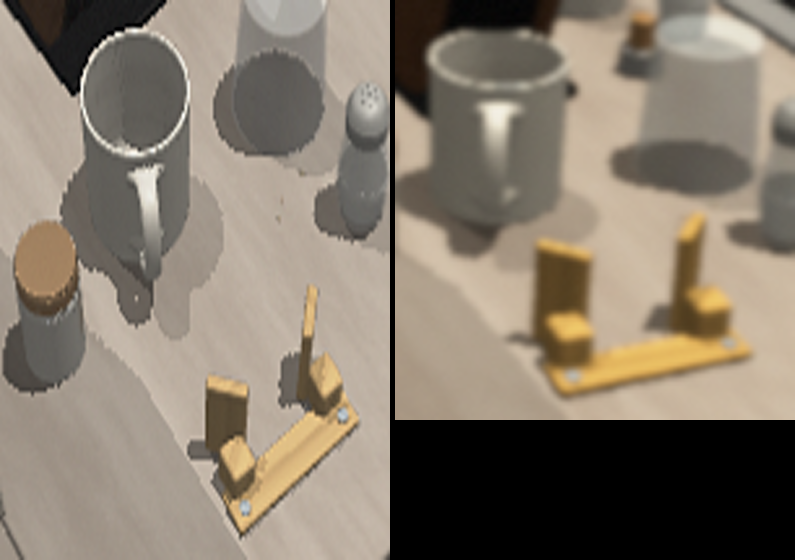

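Run:
```python
from h import *
A=manip.read_camera("side");B=manip.read_camera("scene")
np.set_printoptions(precision=1,suppress=True)
def both(n,a,b,z):
    print(n,plane(A,a,z),plane(B,b,z),*tri(ray(A,a),ray(B,b)))
both("footL",(171.4,369),(151.4,291),4)
both("footR",(213.2,369),(190.2,299),4)
print("prong end/corner",plane(A,(180.4,287.4),4),plane(A,(199,285.4),4))
print("grip top front,rear",plane(A,(193.2,293.6),61),plane(A,(190,346.6),61))
# orange centroid
for d,n,box in((A,"s",(160,280,230,360)),(B,"b",(150,225,210,290))):
    h=cv2.cvtColor(d["image"],cv2.COLOR_RGB2HSV);m=cv2.inRange(h,(5,140,60),(18,255,255));x0,y0,x1,y1=box
    k=np.zeros_like(m);k[y0:y1,x0:x1]=m[y0:y1,x0:x1];r=cv2.minAreaRect(cv2.findNonZero(k));print(n,r,cv2.countNonZero(k))
    if n=="s":ra=ray(A,r[0])
    else: rb=ray(B,r[0])
print("grip c",*tri(ra,rb))
both("stripL",(273.1,268.75),(272.5,243.75),0)
both("stripR",(317.7,241.25),(318.25,233.75),0)
both("cheekL outer top",(259.6,229.5),(266,205.5),60)
both("cheekR top",(300,207),(305,198.5),60)
both("rim",(231.9,158.3),(255.5,159.2),94)
print("cam",np.linalg.inv(A["world_to_cam"])[:3,3],np.linalg.inv(B["world_to_cam"])[:3,3])
for z in(36,69):print("strap",plane(A,(237.7,205 if z==36 else 180),z),plane(B,(256.5,193 if z==36 else 174),z))
for n,a,z in(("jar",(198,200),78),("salt",(321,160),90),("glass",(289,132),93),("brush",(361,191),72)):print(n,plane(A,a,z))
```

```text
footL [407.8 369.5   4. ] [409.5 368.5   4. ] [407.1 369.2   6.3] [0.4, 0.4]
footR [365.1 315.1   4. ] [365.8 314.6   4. ] [364.8 315.    5. ] [0.1, 0.1]
prong end/corner [520.5 276.7   4. ] [502.7 247.7   4. ]
grip top front,rear [472.  273.8  61. ] [401.6 328.3  61. ]
s ((191.4931182861328, 319.5827941894531), (11.7094144821167, 51.57124710083008), 4.763641834259033) 565
b ((184.61911010742188, 247.14801025390625), (13.338687896728516, 36.71143341064453), 32.7352294921875) 423
grip c [438.7 299.8  54.4] [1.0, 1.0]
stripL [445.3 118.5   0. ] [448.7 116.2   0. ] [443.6 119.6   4.4] [0.4, 0.4]
stripR [436.  12.   0.] [440.6  11.1   0. ] [434.5  15.2   5.3] [0.7, 0.7]
cheekL outer top [500.5 107.5  60. ] [498.9 107.8  60. ] [501.1 106.7  58.5] [0.1, 0.1]
cheekR top [491.2  16.1  60. ] [491.8  18.1  60. ] [491.5  17.1  60.2] [1.0, 1.0]
rim [644.5  60.8  94. ] [646.   60.8  94. ] [643.8  61.6  95.1] [0.3, 0.3]
cam [179.8 379.7 757. ] [-88.6 434.5 466.2]
strap [582.   96.4  36. ] [591.2  83.1  36. ]
strap [610.6  73.3  69. ] [619.8  70.2  69. ]
jar [613.9 164.1  78. ]
salt [534.8 -75.6  90. ]
glass [628.7 -74.1  93. ]
brush [439.9 -94.7  72. ]
```

```bash
cat >> h.py <<'E'
def plan(P,yaw):
    """shift to P in present tool axes (units), then turn about tool z to bring tool x to yaw (deg)"""
    from scipy.spatial.transform import Rotation as R
    s=manip.sense();M=R.from_quat(s["tcp_rot"]).as_matrix()
    w=np.degrees(np.arctan2(M[1,0],M[0,0]))
    print("at",s["tool_pos"].round(1),"yaw",w.round(1),"tilt z",M[:,2].round(3),"F",s["force"].round(1),"q",s["joint_positions"].round(2),"t",round(s["clock"],1))
    print("shift",(M.T@(np.array(P)-s["tool_pos"])/40).round(2),"az",round(-((yaw-w+180)%360-180)/5,2))
E
python3 - <<'E'
from h import *
np.set_printoptions(precision=1,suppress=True)
A=manip.read_camera("side");B=manip.read_camera("scene")
for p in((180,265),(90,308),(20,341)):print("cup A",plane(A,p,0))
for p in((190,230),(100,252),(20,272)):print("cup B",plane(B,p,0))
for p in((212,305),(260,350)):print("edge A",plane(A,p,0))
plan((480,-250,206),142);plan((430,290,206),142)
E
```

```text
cup A [561.1 251.5   0. ]
cup A [589.9 427.6   0. ]
cup A [611.2 555.9   0. ]
cup B [560.2 253.2   0. ]
cup B [557.7 434.4   0. ]
cup B [554.2 572.7   0. ]
edge A [458.6 250.4   0. ]
edge A [342.3 234.    0. ]
at [ 171.4 -652.7  206.8] yaw 14.7 tilt z [-0.  0. -1.] F [0.5 0.3 0.8] q [-1.4  0.3  1.6 -0.   1.3 -0. ] t 0.3
shift [10.  -7.8  0. ] az -25.46
at [ 171.4 -652.7  206.8] yaw 14.7 tilt z [-0.  0. -1.] F [0.5 0.3 0.8] q [-1.4  0.3  1.6 -0.   1.3 -0. ] t 0.3
shift [ 12.2 -21.1   0. ] az -25.46
```

```bash
python3 -m inch '[-1,0.77,-0.6,0,0,0,0,-1,0.77,-0.6,0,0,0,0,-1,0.77,-0.6,0,0,0,0,-1,0.77,-0.6,0,0,0,0,-1,0.77,-0.6,0,0,0,0,-1,0.77,-0.6,0,0,0,0,-1,0.77,-0.6,0,0,0,0,-1,0.77,-0.6,0,0,0,0,-1,0.77,-0.6,0,0,0,0,-1,0.77,-0.6,0,0,0,0]' && python3 -m inch '[-1,0.77,-0.6,0,0,0,0,-1,0.77,-0.6,0,0,0,0,-1,0.77,-0.6,0,0,0,0,-1,0.16,-0.95,0,0,0,0,-1,0.16,-0.95,0,0,0,0,-1,0.16,-0.95,0,0,0,0,-1,0.16,-0.95,0,0,0,0,-1,0.16,-0.95,0,0,0,0,-1,0.16,-0.95,0,0,0,0,-1,0.16,-0.95,0,0,0,0]'
python3 - <<'E'
from h import *
plan((430,280,206),142)
E
```

```text
clock: 1.35
tool_pos: [409.1, -341.2, 207.4]
tcp_rot: [0.992, 0.128, 0.0, 0.0]
force: [0.9, -0.6, -0.1]
width: 0.996
gripper_force: 0.0
clock: 2.35
tool_pos: [454.9, 20.7, 207.4]
tcp_rot: [0.992, 0.128, 0.0, 0.0]
force: [0.3, -0.2, -0.0]
width: 0.999
gripper_force: 0.0
at [454.9  20.7 207.4] yaw 14.7 tilt z [ 0.001  0.    -1.   ] F [ 0.3 -0.2 -0. ] q [-0.01 -0.16  2.05  0.    1.25  1.3 ] t 2.4
shift [ 1.04 -6.43  0.04] az -25.46
```

```bash
python3 - <<'E'
from h import *
import pickle
s=manip.sense();d=manip.read_camera("wrist");pickle.dump((s,d),open("w1.pkl","wb"));cv2.imwrite("pics/w1.png",d["image"][:,:,::-1])
E
python3 -m inch '[-1,0.15,-0.92,0,0,0,0,-1,0.15,-0.92,0,0,0,0,-1,0.15,-0.92,0,0,0,0,-1,0.15,-0.92,0,0,0,0,-1,0.15,-0.92,0,0,0,0,-1,0.15,-0.92,0,0,0,0,-1,0.15,-0.92,0,0,0,0,-1,0,0,0,0,0,-0.98,-1,0,0,0,0,0,-0.98,-1,0,0,0,0,0,-0.98]' && python3 -m inch '[-1,0,0,0,0,0,-0.98,-1,0,0,0,0,0,-0.98,-1,0,0,0,0,0,-0.98,-1,0,0,0,0,0,-0.98,-1,0,0,0,0,0,-0.98,-1,0,0,0,0,0,-0.98,-1,0,0,0,0,0,-0.98,-1,0,0,0,0,0,-0.98,-1,0,0,0,0,0,-0.98,-1,0,0,0,0,0,-0.98]' && python3 -m inch '[-1,0,0,0,0,0,-0.98,-1,0,0,0,0,0,-0.98,-1,0,0,0,0,0,-0.98,-1,0,0,0,0,0,-0.98,-1,0,0,0,0,0,-0.98,-1,0,0,0,0,0,-0.98,-1,0,0,0,0,0,-0.98,-1,0,0,0,0,0,-0.98,-1,0,0,0,0,0,-0.98,-1,0,0,0,0,0,-0.98]' && python3 -m inch '[-1,0,0,0,0,0,-0.98,-1,0,0,0,0,0,-0.98,-1,0,0,0,0,0,-0.98,-1,0,0,0,0,0,0]' >/dev/null
python3 - <<'E'
from h import *
import pickle
plan((449.3,291.7,31),142)
s=manip.sense();d=manip.read_camera("wrist");pickle.dump((s,d),open("w2.pkl","wb"));cv2.imwrite("pics/w2.png",d["image"][:,:,::-1])
a=cv2.imread("pics/w1.png");b=d["image"][:,:,::-1]
o=np.zeros((600,400,3),np.uint8);o[:300]=cv2.resize(a,(400,300));o[300:]=cv2.resize(b,(400,300));cv2.imwrite("pics/w12.png",o)
E
```

```text
clock: 3.4
tool_pos: [430.3, 279.5, 207.1]
tcp_rot: [0.967, 0.256, -0.0, 0.0]
force: [0.3, 0.5, 0.4]
width: 1.002
gripper_force: 0.0
clock: 4.4
tool_pos: [430.6, 278.9, 207.2]
tcp_rot: [0.774, 0.633, 0.0, 0.0]
force: [-0.2, 0.1, -0.4]
width: 1.002
gripper_force: 0.0
clock: 5.4
tool_pos: [430.5, 278.9, 207.2]
tcp_rot: [0.441, 0.897, 0.0, 0.0]
force: [0.5, 0.3, 0.0]
width: 1.001
gripper_force: 0.0
at [430.5 278.9 207.2] yaw 142.1 tilt z [ 0.  0. -1.] F [-0.4 -0.9 -0.5] q [ 0.53 -0.05  1.94 -0.    1.24 -0.38] t 5.8
shift [-0.17  0.54  4.4 ] az 0.02
```

View pics/w12.png

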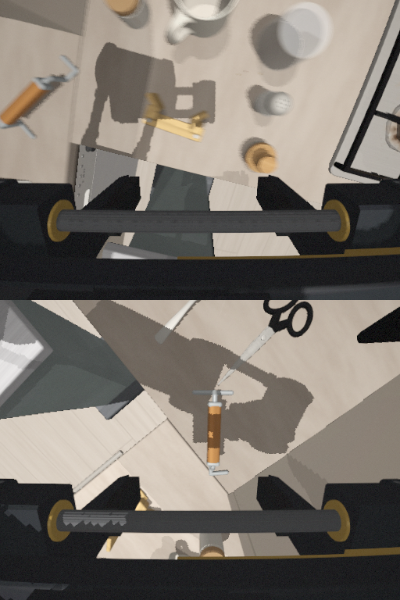

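The lower picture (at 0.78 scale) shows the hook straight below: foot at (194–232,391), grip at (213,430) and prong at (213–229,472). The upper one shows the dock at (178,118) and the mug at (200,10). I'll refine the grip from the full-resolution image.

Run:
```python
from h import *
import pickle
np.set_printoptions(precision=1,suppress=True)
s,d=pickle.load(open("w2.pkl","rb"));T=wristT(d,s)
h=cv2.cvtColor(d["image"],cv2.COLOR_RGB2HSV);m=cv2.inRange(h,(4,110,40),(20,255,255));m[:100]=0;m[215:]=0;m[:,:230]=0;m[:,320:]=0
m=cv2.morphologyEx(m,cv2.MORPH_OPEN,np.ones((3,3)));r=cv2.minAreaRect(cv2.findNonZero(m));print(r)
bp=cv2.boxPoints(r);P=np.array([plane(d,p,61,T)for p in bp]);print(P[:,:2].tolist(),P.mean(0))
A=manip.read_camera("side")
print("tri with side",tri(ray(d,r[0],T),ray(A,(191.5,319.6))))
for p in((248,116.5),(297,116.5)):print("foot",plane(d,p,4,T))
```

```text
((273.5655517578125, 171.50108337402344), (16.26011085510254, 71.17076873779297), 0.9391909241676331)
[[467.4142516543478, 267.5030796933857], [398.8348211351535, 321.47683285633], [410.73655575594637, 336.3129538619187], [480.2018423355126, 283.34864818659645]] [439.3 302.2  61. ]
tri with side (array([439. , 301.8,  54.9]), [1.0, 1.0])
foot [367.4 317.9   4. ]
foot [408.  370.3   4. ]
```

```bash
python3 -m inch '[-1,-0.19,0.59,0.4,0,0,0,-1,0,0,0.9,0,0,0,-1,0,0,0.9,0,0,0,-1,0,0,0.9,0,0,0,-1,0,0,0.7,0,0,0,-1,0,0,0.4,0,0,0,-1,0,0,0.25,0,0,0,-1,0,0,0,0,0,0]' && python3 -m inch '[1,0,0,0,0,0,0,1,0,0,0,0,0,0,1,0,0,0,0,0,0,1,0,0,0,0,0,0,1,0,0,0,0,0,0,1,0,0,0,0,0,0,1,0,0,0,0,0,0,1,0,0,0,0,0,0,1,0,0,0,0,0,0,1,0,0,0,0,0,0]'
```

```text
clock: 6.7
tool_pos: [449.9, 292.4, 27.8]
tcp_rot: [0.325, 0.946, -0.001, -0.001]
force: [-0.1, -0.9, 0.4]
width: 1.0
gripper_force: 0.0
clock: 7.7
tool_pos: [451.9, 293.7, 30.1]
tcp_rot: [0.325, 0.946, 0.001, 0.001]
force: [0.5, 0.5, 5.7]
width: 0.117
gripper_force: 8.0
```

Run:
```python
from h import *
import pickle
np.set_printoptions(precision=1,suppress=True)
# mug & dock in w1 crop view
s,d=pickle.load(open("w1.pkl","rb"))
c=cv2.resize(d["image"][0:190,170:300,::-1],None,fx=4,fy=3.1,interpolation=cv2.INTER_CUBIC)
cv2.imwrite("pics/c3.png",c);print(c.shape)
plan((450,292,29),142)
```

```text
(589, 520, 3)
at [451.9 293.7  30.1] yaw 142.1 tilt z [ 0.  0. -1.] F [0.5 0.5 5.7] q [ 0.5  0.2  2.   0.   0.9 -0.4] t 7.7
shift [ 0.  -0.1  0. ] az 0.02
```

View pics/c3.png

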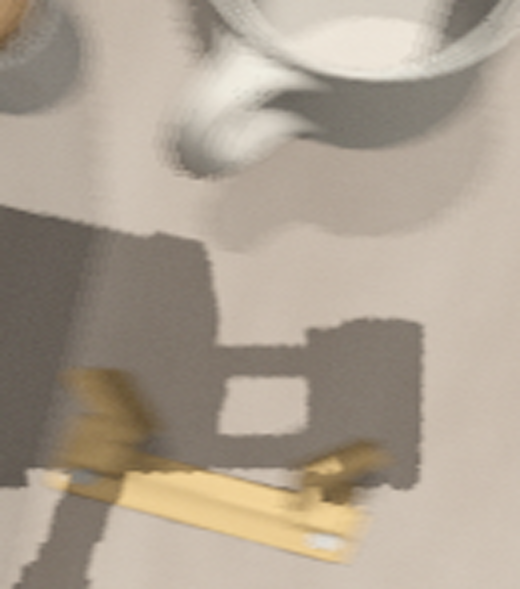

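```bash
python3 -m inch '[1,0,0,0,0,0,0,1,0,0,0,0,0,0,1,0,0,0,0,0,0,1,0,0,0,0,0,0]'
python3 - <<'E'
from h import *
import pickle
np.set_printoptions(precision=1,suppress=True)
A=manip.read_camera("side");B=manip.read_camera("scene")
s,d=pickle.load(open("w1.pkl","rb"));T=wristT(d,s)
print("strap mid",*tri(ray(A,(237.7,192)),ray(B,(256.2,182))))
print("strap mid w",*tri(ray(A,(237.7,192)),ray(B,(256.2,182)),ray(d,(221,46),T)))
print("strap top",*tri(ray(A,(237.2,180)),ray(B,(255.3,173))))
# strip corners in w1: left (45,480) right (350,560) bottom front
f=lambda x,y:(170+x/4,y/3.1)
print("strip",plane(d,f(45,487),3,T),plane(d,f(350,562),3,T), "tops cheeks",plane(d,f(85,372),60,T),plane(d,f(378,447),60,T))
m=cv2.imread("pics/side0.png")
cv2.imwrite("pics/side1.png",A["image"][:,:,::-1])
w=manip.read_camera("wrist");cv2.imwrite("pics/w3.png",w["image"][:,:,::-1])
o=np.hstack([cv2.resize(A["image"][240:384,130:260,::-1],None,fx=2.8,fy=2.8),cv2.resize(w["image"][:,:,::-1],(430,403))]) ;cv2.imwrite("pics/c4.png",o);print(o.shape)
E
```

```text
clock: 8.1
tool_pos: [453.3, 294.8, 31.1]
tcp_rot: [0.325, 0.946, 0.002, 0.002]
force: [0.9, 2.4, 5.8]
width: 0.004
gripper_force: 2.8
strap mid [588.6  88.2  66.5] [1.7, 1.7]
strap mid w [585.4  90.6  69.7] [1.8, 2.5, 1.1]
strap top [604.   80.4  81. ] [1.0, 1.0]
strip [445.6 124.9   3. ] [439.1  11.9   3. ] tops cheeks [502.  108.9  60. ] [496.6  19.4  60. ]
(403, 794, 3)
```

View pics/c4.png

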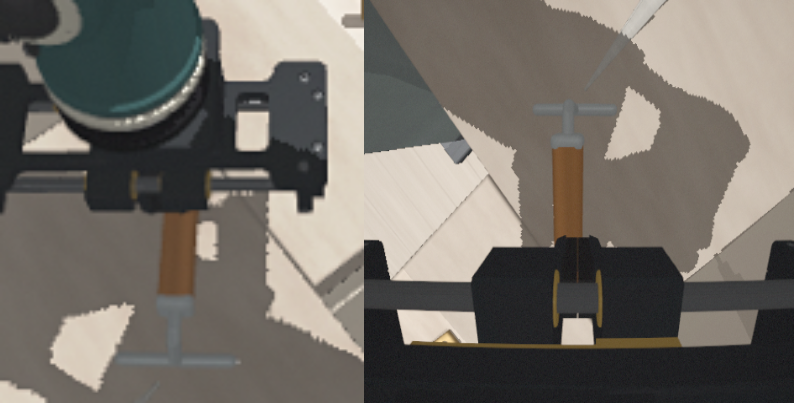

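The left panel shows the hook still standing, with its foot at about (118–240,360). The right panel shows the fingers shut completely at (578,245), with the bar running under or beside them at (567,200). So it was not gripped. I'll look closer before opening.

Run:
```python
import cv2,numpy as np
from h import *
w=cv2.imread("pics/w3.png");a=cv2.resize(w[110:260,200:310],None,fx=4,fy=4,interpolation=cv2.INTER_CUBIC)
B=manip.read_camera("scene")["image"][:,:,::-1];b=cv2.resize(B[190:310,140:230],None,fx=4,fy=4,interpolation=cv2.INTER_CUBIC)
o=np.zeros((600,800,3),np.uint8);o[:,:440]=a;o[:480,440:800]=b;cv2.imwrite("pics/c5.png",o)
```

```text
(no output)
```

View pics/c5.png

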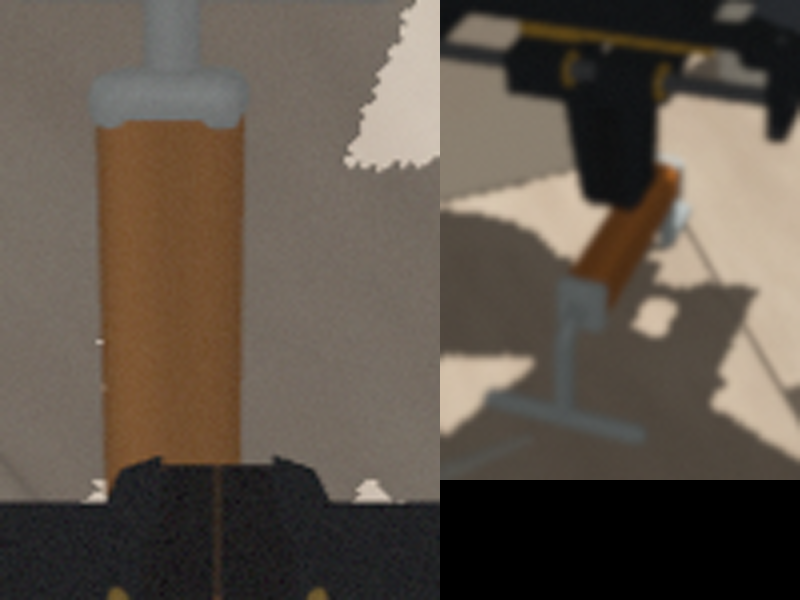

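Run:
```python
from h import *
np.set_printoptions(precision=1,suppress=True)
B=manip.read_camera("scene");A=manip.read_camera("side")
for z in(31,48,61):print(z,proj(B,(453.3,294.8,z)),proj(B,(439,302,z)))
s=manip.sense();w=manip.read_camera("wrist");T=wristT(w,s)
for z in(0,-30):  # points at finger tip
    print("tip in wrist",proj(w,s["tool_pos"]+np.array([0,0,-z]),T))
# bar left/right edge in wrist at two rows (crop 4x, origin 200,110)
f=lambda x,y:(200+x/4,110+y/4)
for p in((100,130),(243,130),(108,450),(240,450)):print(plane(w,f(*p),61,T),plane(w,f(*p),50,T))
print("rear cap top mid",plane(w,f(170,78),61,T))
print("scene: cap rear top mid / bar front top", plane(B,(140+148/4.,190+280/4.),61),plane(B,(140+228/4.,190+163/4.),61),plane(B,(140+228/4.,190+163/4.),50))
```

```text
31 [185.1 252.4] [183.5 258. ]
48 [184.5 244.8] [183.  250.4]
61 [184.1 238.9] [182.5 244.4]
tip in wrist [254.  222.3]
tip in wrist [254.2 240.7]
[398.6 317.5  61. ] [398.6 316.1  50. ]
[410.4 332.6  61. ] [411.3 332.3  50. ]
[434.6 289.3  61. ] [437.3 285.8  50. ]
[446.4 304.4  61. ] [450. 302.  50.]
rear cap top mid [399.1 329.1  61. ]
scene: cap rear top mid / bar front top [402.  322.4  61. ] [468. 266.  61.] [483.1 261.4  50. ]
```

The close-up shows the shut fingers apparently sunk into the bar's left half, with the hook still standing. The squeeze did not hold. I'll lift straight out gently, open, and measure the hook again.

```bash
python3 -m inch '[1,0,0,-0.2,0,0,0,1,0,0,-0.3,0,0,0,1,0,0,-0.4,0,0,0,1,0,0,-0.6,0,0,0]'; python3 -m inch '[-1,0,0,-0.7,0,0,0,-1,0,0,-0.7,0,0,0,-1,0,0,-0.7,0,0,0,-1,0,0,-0.7,0,0,0,-1,0,0,0,0,0,0,-1,0,0,0,0,0,0]'
python3 - <<'E'
from h import *
np.set_printoptions(precision=1,suppress=True)
plan((450,292,29),142)
s=manip.sense();d=manip.read_camera("wrist");T=wristT(d,s)
cv2.imwrite("pics/w4.png",d["image"][:,:,::-1])
h=cv2.cvtColor(d["image"],cv2.COLOR_RGB2HSV);m=cv2.inRange(h,(4,110,40),(20,255,255));m[:60]=0;m[:,:180]=0;m[:,330:]=0
n,l,st,c=cv2.connectedComponentsWithStats(m);i=1+np.argmax(st[1:,4]);r=cv2.minAreaRect(cv2.findNonZero((l==i).astype(np.uint8)));print(r,st[1:,4])
for p in cv2.boxPoints(r):print(p,plane(d,p,61,T))
A=manip.read_camera("side");h=cv2.cvtColor(A["image"],cv2.COLOR_RGB2HSV);m=cv2.inRange(h,(5,140,60),(18,255,255));m[:275]=0;m[:,:150]=0;m[365:]=0;m[:,230:]=0
print("side",cv2.minAreaRect(cv2.findNonZero(m)))
o=np.hstack([cv2.resize(A["image"][240:384,130:230,::-1],None,fx=3,fy=3),cv2.resize(d["image"][60:300,150:350,::-1],None,fx=1.8,fy=1.8)]);cv2.imwrite("pics/c6.png",o)
E
```

```text
clock: 8.85
tool_pos: [449.5, 292.2, 88.9]
tcp_rot: [0.325, 0.946, -0.001, -0.001]
force: [-0.3, -0.0, -0.6]
width: 0.002
gripper_force: 0.0
clock: 9.45
tool_pos: [451.1, 293.1, 201.9]
tcp_rot: [0.325, 0.946, 0.001, 0.001]
force: [0.7, -1.0, 0.2]
width: 0.525
gripper_force: 0.0
at [451.1 293.1 201.9] yaw 142.1 tilt z [ 0.  0. -1.] F [ 0.7 -1.   0.2] q [ 0.5  0.   1.9 -0.   1.2 -0.4] t 9.4
shift [ 0.  -0.   4.3] az 0.02
((254.0, 166.5), (73.0, 16.0), 90.0) [1135    7    3    1    2    1    3    1    1    3    2    5    3    1
    3    2    1  420]
[246. 130.] [400.  321.6  61. ]
[262. 130.] [411.2 336.1  61. ]
[262. 203.] [480.5 283.   61. ]
[246. 203.] [468.4 267.5  61. ]
side ((191.25160217285156, 319.5644226074219), (11.130615234375, 51.58229064941406), 4.899092674255371)
```

View pics/c6.png

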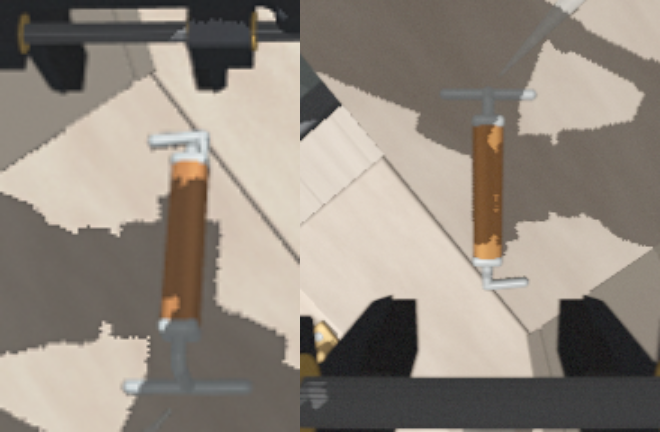

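The hook stands undisturbed: centre (440,302), yaw −38°, as before. I'll retry at the grip with stepwise closing and watch the pad force.

```bash
python3 -m inch '[-1,0.1,0,0.9,0,0,0,-1,0,0,0.9,0,0,0,-1,0,0,0.9,0,0,0,-1,0,0,0.7,0,0,0,-1,0,0,0.5,0,0,0,-1,0,0,0.37,0,0,0,-1,0,0,0,0,0,0]'; python3 -m inch '[0.4,0,0,0,0,0,0,0.4,0,0,0,0,0,0,0.4,0,0,0,0,0,0,0.4,0,0,0,0,0,0,0.4,0,0,0,0,0,0,0.4,0,0,0,0,0,0,0.4,0,0,0,0,0,0]';python3 -m inch '[0.52,0,0,0,0,0,0,0.52,0,0,0,0,0,0]'; python3 -m inch '[0.58,0,0,0,0,0,0,0.58,0,0,0,0,0,0]'; python3 -m inch '[0.64,0,0,0,0,0,0,0.64,0,0,0,0,0,0]'
```

```text
clock: 10.25
tool_pos: [444.9, 293.7, 26.8]
tcp_rot: [0.325, 0.946, -0.003, -0.002]
force: [-0.1, -0.8, -0.5]
width: 1.002
gripper_force: 0.0
clock: 10.95
tool_pos: [447.8, 295.5, 30.5]
tcp_rot: [0.325, 0.946, 0.0, 0.0]
force: [0.4, 0.6, 0.0]
width: 0.391
gripper_force: 0.0
clock: 11.15
tool_pos: [447.7, 295.5, 30.3]
tcp_rot: [0.325, 0.946, -0.0, -0.0]
force: [0.3, -0.4, 0.4]
width: 0.244
gripper_force: 0.0
clock: 11.35
tool_pos: [447.7, 295.5, 30.3]
tcp_rot: [0.325, 0.946, -0.0, -0.0]
force: [-0.6, 0.1, 0.0]
width: 0.207
gripper_force: 0.0
clock: 11.55
tool_pos: [447.8, 295.5, 30.3]
tcp_rot: [0.325, 0.946, 0.0, 0.0]
force: [-0.5, -0.3, -0.2]
width: 0.18
gripper_force: 0.0
```

```bash
for i in 1; do python3 -m inch '[0.7,0,0,0,0,0,0,0.7,0,0,0,0,0,0]'; python3 -m inch '[0.76,0,0,0,0,0,0,0.76,0,0,0,0,0,0]';  done
python3 - <<'E'
from h import *
w=manip.read_camera("wrist")["image"][:,:,::-1];cv2.imwrite("pics/w5.png",w)
B=manip.read_camera("scene")["image"][:,:,::-1];cv2.imwrite("pics/b5.png",B)
A=manip.read_camera("side")["image"][:,:,::-1];cv2.imwrite("pics/a5.png",A)
o=np.zeros((560,800,3),np.uint8);o[:,:440]=cv2.resize(w[120:260,200:310],None,fx=4,fy=4);o[:480,440:]=cv2.resize(B[190:310,140:230],None,fx=4,fy=4);cv2.imwrite("pics/c7.png",o)
E
```

```text
clock: 11.75
tool_pos: [447.8, 295.5, 30.3]
tcp_rot: [0.325, 0.946, 0.0, 0.0]
force: [-0.7, 0.2, 0.1]
width: 0.15
gripper_force: 0.0
clock: 11.95
tool_pos: [447.8, 295.5, 30.3]
tcp_rot: [0.325, 0.946, 0.0, 0.0]
force: [-0.6, -1.1, -0.8]
width: 0.125
gripper_force: 0.0
```

View pics/c7.png

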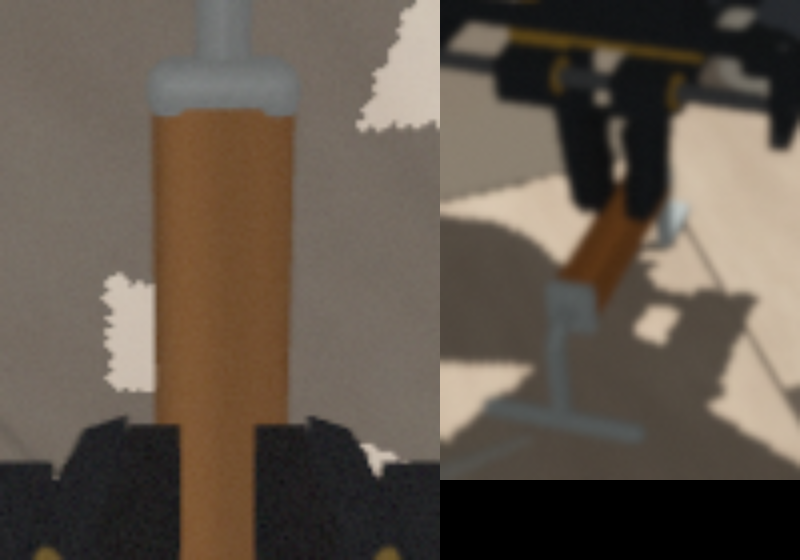

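The close-up shows both finger ends resting at the bar's top, at crop (180–255,425). The wrist camera also shows the finger ends about 30 mm short of the reported TCP. In the first try they only wedged on the bar's top edges. I'll open, go about 24 mm deeper, which is safe under either reading, and close stepwise.

```bash
python3 -m inch '[-1,0,0,0,0,0,0,-1,0,0,0,0,0,0,-1,0,0,0,0,0,0,-1,0,0,0.1,0,0,0,-1,0,0,0.1,0,0,0,-1,0,0,0.1,0,0,0,-1,0,0,0.1,0,0,0,-1,0,0,0.1,0,0,0,-1,0,0,0.1,0,0,0,-1,0,0,0,0,0,0]'; python3 -m inch '[0.4,0,0,0,0,0,0,0.4,0,0,0,0,0,0,0.4,0,0,0,0,0,0,0.4,0,0,0,0,0,0,0.4,0,0,0,0,0,0,0.4,0,0,0,0,0,0,0.4,0,0,0,0,0,0]';python3 -m inch '[0.55,0,0,0,0,0,0,0.55,0,0,0,0,0,0]'; python3 -m inch '[0.64,0,0,0,0,0,0,0.64,0,0,0,0,0,0,0.64,0,0,0,0,0,0]'
```

```text
clock: 13.1
tool_pos: [447.2, 295.1, 5.5]
tcp_rot: [0.325, 0.946, -0.001, -0.0]
force: [-0.1, -0.9, 0.1]
width: 0.992
gripper_force: 0.0
clock: 13.8
tool_pos: [447.8, 295.5, 6.4]
tcp_rot: [0.325, 0.946, 0.0, 0.0]
force: [0.5, 0.1, 0.3]
width: 0.392
gripper_force: 0.0
clock: 14.0
tool_pos: [447.9, 295.6, 6.3]
tcp_rot: [0.325, 0.946, 0.0, 0.0]
force: [0.2, 0.3, 0.6]
width: 0.229
gripper_force: 0.4
clock: 14.3
tool_pos: [447.9, 295.6, 6.4]
tcp_rot: [0.325, 0.946, 0.0, 0.0]
force: [0.7, -0.2, -0.6]
width: 0.227
gripper_force: 30.0
```

The grip now holds: 20 mm opening, 30 N. The effective finger ends lie about 28 mm behind the reported TCP. Next I'll measure the mug's handle direction from the rays, numerically.

Run:
```python
from h import *
import pickle
np.set_printoptions(precision=1,suppress=True)
A=manip.read_camera("side");B=manip.read_camera("scene")
s,d=pickle.load(open("w1.pkl","rb"));T=wristT(d,s);f=lambda x,y:(170+x/4,y/3.1)
a=np.array([644.5,61.2])
def show(n,P):
    v=P[:2]-a;print(n,P,"r",round(np.hypot(*v),1),"ang",round(np.degrees(np.arctan2(v[1],v[0])),1))
for z in(66,70,74):
    show(f"top A {z}",plane(A,(236.9,178.5),z));show(f"top B {z}",plane(B,(255.5,172),z));show(f"top W {z}",plane(d,f(200,60),z,T))
for z in(32,36,40):
    show(f"bot A {z}",plane(A,(237.7,205),z));show(f"bot B {z}",plane(B,(258,195),z));show(f"bot W {z}",plane(d,f(190,168),z,T))
show("tri top AB",tri(ray(A,(236.9,178.5)),ray(B,(255.5,172)))[0]);show("tri bot AB",tri(ray(A,(237.7,205)),ray(B,(258,195)))[0])
# numeric: bright-strap in A: columns profile rows
for n,im,x0,x1,rows in(("A",A["image"],224,252,range(176,210,3)),("B",B["image"],242,270,range(168,200,3))):
    g=cv2.cvtColor(im,cv2.COLOR_RGB2GRAY)
    for r in rows:print(n,r,' '.join(map(str,g[r,x0:x1])))
print("cam w",T[:3,3])
```

```text
top A 66 [616.4  71.   66. ] r 29.7 ang 160.8
top B 66 [635.5  65.   66. ] r 9.8 ang 157.1
top W 66 [611.4  99.3  66. ] r 50.5 ang 131.0
top A 70 [613.9  72.8  70. ] r 32.7 ang 159.3
top B 70 [628.3  68.7  70. ] r 17.9 ang 155.2
top W 70 [610.2  98.6  70. ] r 50.7 ang 132.5
top A 74 [611.4  74.5  74. ] r 35.7 ang 158.1
top B 74 [621.   72.4  74. ] r 26.0 ang 154.5
top W 74 [609.1  97.8  74. ] r 50.9 ang 134.1
bot A 32 [584.3  94.8  32. ] r 69.0 ang 150.9
bot B 32 [587.8  80.8  32. ] r 60.0 ang 160.9
bot W 32 [583.4 100.   32. ] r 72.4 ang 147.5
bot A 36 [582.   96.4  36. ] r 71.7 ang 150.6
bot B 36 [581.6  84.   36. ] r 66.9 ang 160.0
bot W 36 [582.7  99.3  36. ] r 72.6 ang 148.3
bot A 40 [579.8  97.9  40. ] r 74.4 ang 150.4
bot B 40 [575.4  87.3  40. ] r 73.9 ang 159.3
bot W 40 [582.   98.6  40. ] r 72.9 ang 149.1
tri top AB [606.5  78.9  82. ] r 41.9 ang 155.0
tri bot AB [579.1  91.7  38.2] r 72.2 ang 155.0
A 176 113 101 104 104 107 108 110 111 113 114 116 114 115 115 116 117 119 118 119 119 121 122 121 122 122 123 122 122
A 179 104 105 106 108 108 110 111 112 114 114 115 115 116 1
[... 1664 characters left out ...]
 119 121 127 142 160 171 176 175 163 140 127 129 131 132 133 134 136 138 139 141 141
B 186 113 113 114 115 117 117 118 118 118 122 127 137 145 152 155 148 134 128 129 130 131 134 135 138 138 141 142 142
B 189 114 114 115 115 117 118 118 118 117 118 120 124 127 133 136 134 130 127 129 131 132 134 136 138 140 141 140 145
B 192 113 115 115 117 117 117 117 119 119 119 117 118 120 123 134 153 167 164 149 137 134 135 135 138 139 140 141 142
B 195 113 115 116 115 117 117 114 112 110 112 114 115 116 120 131 145 141 130 126 129 133 136 137 138 139 140 142 147
B 198 100 104 105 108 112 114 116 117 118 114 111 111 110 112 112 117 122 126 129 131 133 135 136 142 155 165 172 178
cam w [519.8  38.4 384.7]
```

Run:
```python
from h import *
np.set_printoptions(precision=1,suppress=True)
B=manip.read_camera("scene");A=manip.read_camera("side")  # calibration only
b=cv2.imread("pics/scene0.png",0);a=cv2.imread("pics/side0.png",0)
for r in(165,172,180):print("B",r,"L",list(b[r,232:246]),"R",list(b[r,264:278]))
for r in(172,180,188):print("A",r,"L",list(a[r,208:222]),"R",list(a[r,244:258]))
for r in range(176,214,3):print("A",r,list(a[r,226:250]))
for th in(148,152,156,160):
    u=np.array([np.cos(np.radians(th)),np.sin(np.radians(th))]);c=np.array([644.5,61.2])
    print(th,"B",[proj(B,[*(c+70*u),z]) for z in(40,52,66)],"A",[proj(A,[*(c+70*u),z]) for z in(40,52,66)])
print("axis",[ (proj(B,[644.5,61.2,z]),proj(A,[644.5,61.2,z])) for z in(0,50,94)])
```

```text
B 165 L [np.uint8(24), np.uint8(25), np.uint8(26), np.uint8(26), np.uint8(27), np.uint8(34), np.uint8(54), np.uint8(79), np.uint8(90), np.uint8(93), np.uint8(101), np.uint8(116), np.uint8(133), np.uint8(142)] R [np.uint8(129), np.uint8(138), np.uint8(152), np.uint8(158), np.uint8(153), np.uint8(144), np.uint8(132), np.uint8(118), np.uint8(107), np.uint8(103), np.uint8(125), np.uint8(159), np.uint8(179), np.uint8(183)]
B 172 L [np.uint8(171), np.uint8(145), np.uint8(102), np.uint8(55), np.uint8(27), np.uint8(26), np.uint8(51), np.uint8(78), np.uint8(89), np.uint8(90), np.uint8(91), np.uint8(91), np.uint8(91), np.uint8(93)] R [np.uint8(108), np.uint8(110), np.uint8(110), np.uint8(112), np.uint8(113), np.uint8(113), np.uint8(115), np.uint8(121), np.uint8(142), np.uint8(168), np.uint8(180), np.uint8(180), np.uint8(179), np.uint8(178)]
B 180 L [np.uint8(185), np.uint8(186), np.uint8(186), np.uint8(186), np.uint8(185), np.uint8(176), np.uint8(151), np.uint8(113), np.uint8(93), np.uint8(90), np.uint8(90), np.uint8(91), np.uint8(90), np.uint8(90)] R [np.uint8(108), np.uint8(109), np.uint8(11
[... 6115 characters left out ...]
9, 189.3]), array([252. , 183.8])] A [array([235.9, 203.3]), array([235.7, 199.8]), array([235.5, 195.7])]
152 B [array([253.9, 194.1]), array([254. , 189.4]), array([254.2, 183.9])] A [array([238.4, 203. ]), array([238.2, 199.5]), array([238. , 195.4])]
156 B [array([256. , 194.2]), array([256.2, 189.5]), array([256.4, 184. ])] A [array([240.8, 202.6]), array([240.7, 199.1]), array([240.5, 194.9])]
160 B [array([258.2, 194.1]), array([258.4, 189.5]), array([258.6, 184. ])] A [array([243.2, 202. ]), array([243.1, 198.5]), array([243. , 194.3])]
axis [(array([254.4, 194.2]), array([233.4, 187. ])), (array([255.1, 176.2]), array([232.6, 172.4])), (array([255.6, 159.5]), array([231.7, 158.4]))]
```

The strap columns in both fixed views agree: the handle points to about 153.5°, the cup axis is at (644.5,61), and the opening centre is at about (597,85,52). So the hook yaw should be −26.5°. Now I'll lift and turn the hook.

```bash
python3 -m inch '[0.64,0,0,-0.2,0,0,0,0.64,0,0,-0.5,0,0,0,0.64,0,0,-0.6,0,0,0,0.64,0,0,-0.6,0,0,0,0.64,0,0,-0.5,0,0,0,0.64,0,0,-0.2,0,0,-0.5,0.64,0,0,0,0,0,-0.6,0.64,0,0,0,0,0,-0.6,0.64,0,0,0,0,0,-0.6,0.64,0,0,0,0,0,0]'
python3 - <<'E'
from h import *
plan((503.9,62,110),153.5)
E
```

```text
clock: 15.5
tool_pos: [447.4, 295.2, 110.5]
tcp_rot: [0.228, 0.974, -0.0, -0.0]
force: [0.6, 0.0, -0.9]
width: 0.224
gripper_force: 30.0
at [447.4 295.2 110.5] yaw 153.6 tilt z [-0.001 -0.    -1.   ] F [ 0.6  0.  -0.9] q [ 0.54  0.08  2.   -0.    1.06 -0.57] t 15.5
shift [-3.86 -4.6   0.01] az 0.02
```

```bash
python3 -m inch '[0.64,-0.3,-0.35,0,0,0,0,0.64,-0.5,-0.6,0,0,0,0,0.64,-0.5,-0.6,0,0,0,0,0.64,-0.5,-0.6,0,0,0,0,0.64,-0.5,-0.6,0,0,0,0,0.64,-0.5,-0.6,0,0,0,0,0.64,-0.5,-0.6,0,0,0,0,0.64,-0.36,-0.4,0,0,0,0,0.64,-0.2,-0.25,0,0,0,0,0.64,0,0,0,0,0,0]'
python3 - <<'E'
from h import *
np.set_printoptions(precision=1,suppress=True)
plan((503.9,62,54.4),153.5)
s=manip.sense();w=manip.read_camera("wrist");T=wristT(w,s);cv2.imwrite("pics/w6.png",w["image"][:,:,::-1])
def bar(im):
    h=cv2.cvtColor(im,cv2.COLOR_RGB2HSV);m=cv2.inRange(h,(4,100,30),(20,255,255));out=[]
    for r in range(130,240,8):
        c=np.nonzero(m[r,220:290])[0]
        if len(c)>8: out.append((r,220+c[0],220+c[-1]))
    return out
print("now",bar(w["image"]))
# predicted bar edges if hook as assumed (TCP in hook frame 10.2,0,6.4): 
from scipy.spatial.transform import Rotation as R
M=R.from_quat(s["tcp_rot"]).as_matrix()
for xh in(-50,-20):
    print(xh,[proj(w,s["tool_pos"]+M@np.array([10.2-xh,y,-(61-6.4)]),T) for y in(-10,10)])
E
```

```text
clock: 16.5
tool_pos: [504.4, 60.9, 110.4]
tcp_rot: [0.23, 0.973, -0.0, -0.0]
force: [-0.2, 0.8, -2.3]
width: 0.22
gripper_force: 30.0
at [504.4  60.9 110.4] yaw 153.4 tilt z [-0. -0. -1.] F [-0.2  0.8 -2.3] q [ 0.1  0.   2.1 -0.   1.1 -1. ] t 16.5
shift [0.  0.  1.4] az -0.01
now [(130, np.int64(276), np.int64(288)), (138, np.int64(276), np.int64(287)), (146, np.int64(278), np.int64(289)), (154, np.int64(222), np.int64(280)), (162, np.int64(221), np.int64(289)), (170, np.int64(234), np.int64(289)), (178, np.int64(220), np.int64(274)), (186, np.int64(234), np.int64(274)), (194, np.int64(234), np.int64(274)), (202, np.int64(235), np.int64(273)), (210, np.int64(234), np.int64(273)), (218, np.int64(235), np.int64(273)), (226, np.int64(235), np.int64(273)), (234, np.int64(234), np.int64(273))]
-50 [array([231.1, 139.8]), array([276. , 139.8])]
-20 [array([232.5, 204.2]), array([274.7, 204.2])]
```

```bash
python3 -m inch '[0.64,0,0,0.3,0,0,0,0.64,0,0,0.4,0,0,0,0.64,0,0,0.4,0,0,0,0.64,0,0,0.2,0,0,0,0.64,0,0,0.1,0,0,0,0.64,0,0,0,0,0,0]' && python3 -m inch '[0.64,0,0.1,0,0,0,0,0.64,0,0.1,0,0,0,0,0.64,0,0.1,0,0,0,0,0.64,0,0.1,0,0,0,0,0.64,0,0.1,0,0,0,0]' && python3 -m inch '[0.64,0,0.1,0,0,0,0,0.64,0,0.1,0,0,0,0,0.64,0,0,0,0,0,0]'
python3 - <<'E'
from h import *
plan((524.4,103.2,54.4),153.5)
E
```

```text
clock: 17.15
tool_pos: [503.7, 62.6, 53.6]
tcp_rot: [0.228, 0.974, -0.0, -0.001]
force: [-0.6, 0.7, -0.4]
width: 0.225
gripper_force: 30.0
clock: 17.65
tool_pos: [513.6, 80.3, 54.6]
tcp_rot: [0.228, 0.974, 0.0, 0.0]
force: [-0.4, 0.0, -1.3]
width: 0.224
gripper_force: 30.0
clock: 17.95
tool_pos: [517.0, 87.6, 54.3]
tcp_rot: [0.228, 0.974, 0.0, 0.0]
force: [0.6, -0.1, -1.5]
width: 0.224
gripper_force: 30.0
at [517.   87.6  54.3] yaw 153.6 tilt z [ 0.  0. -1.] F [ 0.6 -0.1 -1.5] q [ 0.12  0.13  2.07  0.    0.94 -0.99] t 17.9
shift [ 0.01  0.43 -0.  ] az 0.03
```

```bash
python3 -m inch '[0.64,0,0.1,0,0,0,0,0.64,0,0.1,0,0,0,0,0.64,0,0.1,0,0,0,0,0.64,0,0.1,0,0,0,0,0.64,0,0.03,0,0,0,0,0.64,0,0,0,0,0,0]'
python3 - <<'E'
from h import *
np.set_printoptions(precision=1,suppress=True)
plan((524.4,103.2,54.4),153.5)
B=manip.read_camera("scene");cv2.imwrite("pics/b7.png",B["image"][:,:,::-1])
b=cv2.cvtColor(B["image"],cv2.COLOR_RGB2GRAY);b0=cv2.imread("pics/scene0.png",0)
for r in(165,172,180):print(r,"L",b[r,232:246].tolist(),"R",b[r,264:278].tolist())
print("pred prong tip,corner",proj(B,(524.4+71.8*.895+30*.446,103.2-71.8*.446+30*.895,52)),proj(B,(524.4+74.8*.895,103.2-74.8*.446,52)))
for r in range(170,200,3):print(r,b[r,240:275].tolist())
E
```

```text
clock: 18.55
tool_pos: [524.5, 102.7, 54.3]
tcp_rot: [0.228, 0.974, -0.0, -0.0]
force: [0.4, 0.3, -1.4]
width: 0.222
gripper_force: 30.0
at [524.5 102.7  54.3] yaw 153.6 tilt z [-0. -0. -1.] F [ 0.4  0.3 -1.4] q [ 0.1  0.1  2.  -0.   0.9 -1. ] t 18.6
shift [ 0.  0. -0.] az 0.03
165 L [27, 27, 28, 27, 29, 37, 60, 85, 96, 100, 101, 93, 75, 61] R [138, 146, 159, 168, 160, 152, 140, 123, 101, 62, 29, 18, 16, 17]
172 L [180, 153, 108, 59, 29, 29, 56, 83, 95, 96, 96, 97, 97, 97] R [121, 125, 131, 133, 113, 73, 36, 17, 15, 17, 15, 19, 36, 81]
180 L [194, 196, 196, 196, 193, 185, 159, 121, 100, 96, 96, 96, 96, 98] R [49, 50, 49, 47, 37, 25, 16, 15, 15, 16, 21, 52, 113, 169]
pred prong tip,corner [248.8 186. ] [261.9 185.8]
170 [95, 97, 96, 97, 97, 98, 99, 100, 100, 98, 84, 53, 26, 18, 16, 15, 14, 17, 39, 82, 118, 133, 139, 145, 150, 150, 148, 139, 113, 73, 35, 16, 12, 15, 16]
173 [94, 96, 97, 97, 97, 98, 100, 100, 99, 97, 85, 56, 28, 17, 17, 16, 16, 17, 27, 45, 64, 72, 75, 79, 83, 84, 88, 92, 85, 64, 35, 18, 15, 16, 16]
176 [98, 97, 96, 97, 97, 98, 97, 99, 99, 96, 85, 59, 31, 17, 15, 15, 16,
[... 418 characters left out ...]
84, 51, 25, 16, 14, 14, 17, 24, 36, 42, 45, 47, 47, 50, 51, 50, 48, 40, 28, 17, 15, 15, 19, 43]
188 [95, 94, 96, 96, 97, 97, 97, 96, 93, 90, 85, 74, 54, 30, 19, 16, 14, 18, 26, 37, 44, 48, 47, 49, 60, 77, 95, 101, 88, 54, 25, 17, 18, 29, 68]
191 [95, 94, 96, 96, 97, 98, 99, 98, 99, 100, 100, 98, 95, 88, 76, 73, 78, 86, 83, 68, 65, 73, 75, 72, 67, 63, 61, 65, 68, 67, 69, 80, 104, 137, 171]
194 [94, 94, 95, 96, 97, 98, 99, 97, 95, 96, 96, 97, 97, 98, 99, 102, 114, 131, 128, 100, 83, 84, 87, 87, 88, 86, 85, 80, 81, 97, 125, 148, 163, 167, 171]
197 [95, 91, 91, 91, 94, 97, 98, 100, 100, 100, 97, 94, 91, 92, 93, 93, 97, 97, 91, 81, 76, 77, 77, 83, 88, 86, 79, 77, 86, 114, 147, 163, 167, 168, 168]
```

The prong tip shows at (248,185) in the scene view, as predicted, and the mug has not moved, so the prong is through the handle. Before pulling I'll work out the drag path with a quick quasi-static estimate of how the mug trails.

Run:
```python
import numpy as np
a0=np.array([644.5,61.2]);L=61
def sim(way,c):
    th=np.radians(153.5);a=a0.copy();out=[];p=a+L*np.array([np.cos(th),np.sin(th)])
    for w in way:
        w=np.array(w);n=int(np.linalg.norm(w-p));d=(w-p)/n
        for _ in range(n):
            u=np.array([np.cos(th),np.sin(th)]);t=np.array([-u[1],u[0]])
            vt=d@t; v_t=vt/(1+L*L/c/c)      # axis tangential velocity
            a=a+u*(d@u)+t*v_t; th+=(vt-v_t)/L; p=p+d
        out.append((a.round(1).tolist(),round(np.degrees(th),1)))
    return out
for way in([(454.2,66)],[(555,64),(454.2,66)],[(560,56),(454.2,66)],[(550,50),(454.2,66)],[(545,45),(454.2,66)],[(560,50),(500,55),(454.2,66)]):
    print(way);[print("   ",c,sim(way,c)) for c in(22,35)]
```

```text
[(454.2, 66)]
    22 [([515.1, 70.7], np.float64(184.4))]
    35 [([515.2, 68.8], np.float64(182.7))]
[(555, 64), (454.2, 66)]
    22 [([616.1, 63.5], np.float64(179.5)), ([515.3, 64.9], np.float64(179.0))]
    35 [([616.0, 60.0], np.float64(176.3)), ([515.3, 64.0], np.float64(178.1))]
[(560, 56), (454.2, 66)]
    22 [([621.0, 60.4], np.float64(184.2)), ([515.3, 62.4], np.float64(176.6))]
    35 [([621.1, 56.3], np.float64(180.3)), ([515.2, 61.8], np.float64(176.1))]
[(550, 50), (454.2, 66)]
    22 [([610.5, 59.5], np.float64(189.0)), ([515.2, 60.7], np.float64(175.0))]
    35 [([610.9, 55.0], np.float64(184.8)), ([515.1, 60.4], np.float64(174.8))]
[(545, 45), (454.2, 66)]
    22 [([604.8, 57.9], np.float64(192.3)), ([515.1, 59.1], np.float64(173.6))]
    35 [([605.6, 53.3], np.float64(187.9)), ([515.0, 59.2], np.float64(173.6))]
[(560, 50), (500, 55), (454.2, 66)]
    22 [([620.6, 58.7], np.float64(188.2)), ([561.2, 55.6], np.float64(180.6)), ([515.1, 59.2], np.float64(173.6))]
    35 [([621.0, 54.0], np.float64(183.8)), ([561.2, 54.2], np.float64(179.3)), ([515.0, 59.2], np.float64(173.7))]
```

```bash
cat >> h.py <<'E'
def rows(P0,s0,P1,s1,n):
    """prong point from P0 to P1, hook yaw s0->s1 (deg): per-row tool shifts (40 mm) and az (5 deg)"""
    def tcp(f):
        y=np.radians(s0+(s1-s0)*f);c,s=np.cos(y),np.sin(y)
        P=np.array(P0)+(np.array(P1)-np.array(P0))*f
        return P-np.array([[c,-s],[s,c]])@np.array([73.3,13]),y
    for i in range(n):
        a,y=tcp(i/n);b,y2=tcp((i+1)/n);d=b-a
        xh=np.array([np.cos(y),np.sin(y)]);yh=np.array([-xh[1],xh[0]])
        print("%.2f,%.2f,0,0,0,%.2f"%(-d@xh/40,d@yh/40,-np.degrees(y2-y)/5))
    print("end tcp",tcp(1)[0].round(1))
E
python3 -m inch '[0.64,0,0.04,0,0,0,0,0.64,0,0.03,0,0,0,0,0.64,0.05,0,0,0,0,0,0.64,0.05,0,0,0,0,0,0.64,0.05,0,0,0,0,0,0.64,0,0,0,0,0,0]'; python3 -m inch '[0.64,0.05,0,0,0,0,0,0.64,0.05,0,0,0,0,0,0.64,0,0,0,0,0,0]';  python3 - <<'E'
from h import *
plan((518.5,109.5,54.4),153.5)
rows((588,89.5),-26.5,(530,66),-8,12)
rows((530,66),-8,(470,66),-8,1)
E
```

```text
clock: 19.2
tool_pos: [520.1, 107.8, 54.3]
tcp_rot: [0.228, 0.974, -0.0, 0.0]
force: [0.4, -0.4, -0.8]
width: 0.225
gripper_force: 30.0
clock: 19.5
tool_pos: [516.5, 109.6, 54.3]
tcp_rot: [0.228, 0.974, 0.0, -0.0]
force: [-0.1, -1.3, -1.5]
width: 0.225
gripper_force: 30.0
at [516.5 109.6  54.3] yaw 153.6 tilt z [-0.  0. -1.] F [-0.1 -1.3 -1.5] q [ 0.16  0.14  2.06  0.    0.94 -0.95] t 19.5
shift [-0.05  0.02 -0.  ] az 0.02
0.08,-0.15,0,0,0,-0.31
0.08,-0.14,0,0,0,-0.31
0.08,-0.14,0,0,0,-0.31
0.08,-0.14,0,0,0,-0.31
0.09,-0.14,0,0,0,-0.31
0.09,-0.13,0,0,0,-0.31
0.09,-0.13,0,0,0,-0.31
0.09,-0.13,0,0,0,-0.31
0.10,-0.13,0,0,0,-0.31
0.10,-0.12,0,0,0,-0.31
0.10,-0.12,0,0,0,-0.31
0.10,-0.12,0,0,0,-0.31
end tcp [455.6  63.3]
1.49,-0.21,0,0,0,-0.00
end tcp [395.6  63.3]
```

```bash
python3 -m inch '[0.64,0.05,0,0,0,0,0,0.64,0.05,0,0,0,0,0,0.64,0.04,-0.07,0,0,0,-0.15,0.64,0.04,-0.07,0,0,0,-0.15]';python3 -m inch '[0.64,0.08,-0.14,0,0,0,-0.31,0.64,0.08,-0.14,0,0,0,-0.31,0.64,0.08,-0.14,0,0,0,-0.31,0.64,0.08,-0.14,0,0,0,-0.31]';  python3 - <<'E'
from h import *
plan((455.6,63.3,54.4),172)
b=cv2.cvtColor(manip.read_camera("scene")["image"],cv2.COLOR_RGB2GRAY)
for r in(165,172,180):print(r,"L",b[r,232:252].tolist())
E
```

```text
clock: 19.9
tool_pos: [507.6, 107.6, 54.3]
tcp_rot: [0.215, 0.977, -0.0, 0.0]
force: [0.8, -0.1, -1.1]
width: 0.225
gripper_force: 30.0
clock: 20.3
tool_pos: [487.2, 91.7, 54.4]
tcp_rot: [0.161, 0.987, 0.0, 0.0]
force: [1.1, 0.5, -1.3]
width: 0.22
gripper_force: 30.0
at [487.2  91.7  54.4] yaw 161.4 tilt z [ 0.  0. -1.] F [ 1.1  0.5 -1.3] q [ 0.14  0.08  2.13  0.    0.94 -1.11] t 20.3
shift [ 0.52 -0.92  0.  ] az -2.12
165 L [27, 30, 27, 23, 16, 16, 19, 28, 46, 61, 67, 67, 65, 64, 62, 60, 58, 57, 56, 55]
172 L [186, 158, 112, 62, 30, 23, 27, 45, 72, 93, 100, 106, 110, 118, 133, 145, 146, 143, 146, 158]
180 L [199, 201, 201, 198, 183, 151, 116, 101, 99, 100, 101, 102, 102, 103, 103, 103, 104, 104, 105, 105]
```

```bash
python3 -m inch '[0.64,0.09,-0.13,0,0,0,-0.3,0.64,0.09,-0.13,0,0,0,-0.3,0.64,0.09,-0.13,0,0,0,-0.3,0.64,0.1,-0.13,0,0,0,-0.3,0.64,0.1,-0.13,0,0,0,-0.3,0.64,0.1,-0.13,0,0,0,-0.3,0.64,0.1,-0.12,0,0,0,-0.3,0.64,0,0,0,0,0,0]';  python3 - <<'E'
from h import *
np.set_printoptions(precision=1,suppress=True)
plan((379.8,63.3,54.4),172)
for n in("scene","side"):
    d=manip.read_camera(n);cv2.imwrite(f"pics/{n}8.png",d["image"][:,:,::-1])
    g=d["image"].astype(int);a=cv2.imread(f"pics/{n}0.png")[:,:,::-1].astype(int)
    print(n,"pred axis top at x=595/585,y=60",proj(d,(595,60,94)),proj(d,(585,60,94)))
    h=cv2.cvtColor(d["image"],cv2.COLOR_RGB2HSV);m=((h[:,:,1]<45)&(h[:,:,2]>70)).astype(np.uint8)
    y,x=map(int,proj(d,(595,60,60))[::-1])
    for r in range(y-30,y+30,4):print(r,''.join('#' if v else '.' for v in m[r,x-50:x+50]))
E
```

```text
clock: 21.15
tool_pos: [452.1, 63.3, 54.4]
tcp_rot: [0.072, 0.997, 0.0, -0.0]
force: [1.4, 0.2, -1.4]
width: 0.225
gripper_force: 30.0
at [452.1  63.3  54.4] yaw 171.8 tilt z [-0.  0. -1.] F [ 1.4  0.2 -1.4] q [ 0.1  0.   2.2  0.   0.9 -1.3] t 21.1
shift [ 1.8 -0.3 -0. ] az -0.04
scene pred axis top at x=595/585,y=60 [265.8 167.8] [267.9 169.6]
151 ....................................................................................................
155 ....................................................................................................
159 #...................................................................................................
163 ######.............................###..............................................................
167 ...#...#.#.................###########.....................##.......................#########.......
171 .........................##############...............############..................................
175 ...........................###############..................#..####..................#######........
179 ..............
[... 1761 characters left out ...]
##########################################################............
190 ....##############################################################################..................
194 .........#################################################################..........................
198 ............######################################..........#######.................................
202 .............###############################.............................#..........................
206 ............################################.........................#...#..........................
210 .........####################################.........................#######.......................
```

```bash
python3 -m inch '[0.64,0.12,-0.02,0,0,0,0,0.64,0.12,-0.02,0,0,0,0,0.64,0.12,-0.02,0,0,0,0,0.64,0.12,-0.02,0,0,0,0,0.64,0.12,-0.02,0,0,0,0,0.64,0.12,-0.02,0,0,0,0,0.64,0.12,-0.02,0,0,0,0,0.64,0.12,-0.02,0,0,0,0]';python3 -m inch '[0.64,0.1,-0.01,0,0,0,0,0.64,0.08,-0.01,0,0,0,0,0.64,0.06,-0.01,0,0,0,0,0.64,0.06,-0.01,0,0,0,0,0.64,0.04,0,0,0,0,0,0.64,0,0,0,0,0,0]';  python3 - <<'E'
from h import *
plan((379.8,63.3,54.4),172)
E
```

```text
clock: 22.05
tool_pos: [413.2, 62.7, 54.4]
tcp_rot: [0.071, 0.997, 0.0, 0.0]
force: [1.7, 0.8, -2.1]
width: 0.222
gripper_force: 30.0
clock: 22.65
tool_pos: [399.7, 63.0, 54.3]
tcp_rot: [0.071, 0.997, 0.0, -0.0]
force: [0.4, -0.1, -2.0]
width: 0.227
gripper_force: 30.0
at [399.7  63.   54.3] yaw 171.8 tilt z [-0.  0. -1.] F [ 0.4 -0.1 -2. ] q [ 0.09 -0.1   2.3   0.    0.94 -1.33] t 22.6
shift [ 0.49 -0.06 -0.  ] az -0.04
```

```bash
python3 -m inch '[0.64,0.05,-0.01,0,0,0,0,0.64,0.05,-0.01,0,0,0,0,0.64,0.05,0,0,0,0,0,0.64,0.05,-0.01,0,0,0,0]';python3 -m inch '[0.64,0.05,-0.01,0,0,0,0,0.64,0.04,0,0,0,0,0]';python3 -m inch '[0.64,0.03,-0.01,0,0,0,0,0.64,0.03,0,0,0,0,0]';python3 -m inch '[0.64,0.03,0,0,0,0,0,0.64,0.02,0,0,0,0,0]'
```

```text
clock: 23.05
tool_pos: [391.7, 63.0, 54.3]
tcp_rot: [0.071, 0.997, 0.0, -0.0]
force: [2.0, 0.7, -0.9]
width: 0.225
gripper_force: 30.0
clock: 23.25
tool_pos: [388.3, 63.1, 54.4]
tcp_rot: [0.071, 0.997, 0.0, 0.0]
force: [2.5, 0.5, -1.5]
width: 0.225
gripper_force: 30.0
clock: 23.45
tool_pos: [385.9, 63.0, 54.4]
tcp_rot: [0.071, 0.997, 0.0, 0.0]
force: [2.4, 0.3, -1.4]
width: 0.22
gripper_force: 30.0
clock: 23.65
tool_pos: [383.8, 63.3, 54.4]
tcp_rot: [0.071, 0.997, 0.0, 0.0]
force: [2.2, 1.2, -1.3]
width: 0.222
gripper_force: 30.0
```

```bash
for k in 1; do python3 -m inch '[0.64,0.02,0,0,0,0,0,0.64,0.02,0,0,0,0,0]';python3 -m inch '[0.64,0.02,0,0,0,0,0,0.64,0.02,0,0,0,0,0]';python3 -m inch '[0.64,0.02,-0.01,0,0,0,0,0.64,0.02,0,0,0,0,0]'; done
python3 - <<'E'
from h import *
np.set_printoptions(precision=1,suppress=True)
plan((379.8,63.3,54.4),172)
print([ (manip.sense()["force"]) for _ in range(2)])
d=manip.read_camera("scene");cv2.imwrite("pics/scene9.png",d["image"][:,:,::-1])
h=cv2.cvtColor(d["image"],cv2.COLOR_RGB2HSV)
print("axis pred",proj(d,(515,61.3,94)),proj(d,(515,61.3,0)),"edges pred",proj(d,(515+.45*41,61.3+.89*41,60)),proj(d,(515-.45*41,61.3-.89*41,60)))
g=h[:,:,2];s=h[:,:,1]
for r in range(180,224,5):print(r,"V",g[r,252:316:2].tolist(),"S",s[r,252:316:2].tolist())
E
```

```text
clock: 23.85
tool_pos: [382.4, 63.5, 54.4]
tcp_rot: [0.071, 0.997, 0.0, 0.0]
force: [2.6, 0.1, -1.4]
width: 0.222
gripper_force: 30.0
clock: 24.05
tool_pos: [380.8, 63.8, 54.4]
tcp_rot: [0.071, 0.997, 0.0, 0.0]
force: [2.8, -0.3, -2.7]
width: 0.224
gripper_force: 30.0
clock: 24.25
tool_pos: [379.1, 63.6, 54.4]
tcp_rot: [0.071, 0.997, 0.0, 0.0]
force: [2.2, -1.2, -2.0]
width: 0.224
gripper_force: 30.0
at [379.1  63.6  54.4] yaw 171.8 tilt z [ 0.  0. -1.] F [ 2.2 -1.2 -2. ] q [ 0.1 -0.1  2.3 -0.   0.9 -1.3] t 24.2
shift [-0. -0. -0.] az -0.04
[array([ 2.2, -1.2, -2. ]), array([ 2.2, -1.2, -2. ])]
axis pred [283.  183.3] [280.1 221. ] edges pred [262.7 196.8] [301.1 198.1]
180 V [227, 227, 228, 228, 226, 226, 223, 198, 147, 113, 27, 18, 18, 17, 20, 19, 20, 25, 27, 31, 44, 48, 39, 24, 22, 22, 18, 20, 24, 30, 35, 45] S [47, 47, 46, 47, 47, 49, 42, 36, 38, 38, 9, 14, 43, 30, 51, 54, 26, 20, 38, 41, 41, 37, 33, 32, 46, 46, 43, 0, 32, 85, 109, 136]
185 V [226, 225, 226, 227, 227, 219, 208, 170, 142, 100, 25, 18, 17, 18, 18, 19, 21, 21, 21, 20, 21, 25, 46, 41, 18, 18, 18, 24, 42, 38, 31, 25] 
[... 1469 characters left out ...]
68, 143, 153, 150, 151, 155, 154, 132, 57, 38, 35, 34, 35, 38, 37, 36, 34, 38, 98, 148, 135, 50, 30, 54, 38, 0]
215 V [209, 153, 122, 116, 114, 109, 105, 102, 103, 103, 97, 101, 109, 118, 115, 113, 116, 152, 191, 136, 111, 138, 155, 155, 160, 197, 130, 34, 18, 19, 21, 16] S [50, 55, 59, 57, 58, 51, 80, 148, 151, 151, 150, 151, 152, 117, 47, 36, 33, 10, 8, 8, 11, 35, 36, 30, 6, 6, 18, 8, 57, 40, 49, 32]
220 V [159, 118, 116, 115, 115, 106, 102, 102, 103, 101, 97, 103, 114, 122, 116, 115, 117, 122, 158, 180, 157, 120, 125, 124, 106, 92, 83, 82, 67, 22, 18, 17] S [55, 54, 55, 55, 58, 51, 93, 150, 149, 151, 155, 151, 148, 100, 42, 35, 39, 38, 36, 34, 36, 36, 39, 64, 135, 83, 9, 9, 84, 23, 14, 0]
```

```bash
python3 -m inch '[0.64,0.03,0,0,0,0,0,0.64,0,0,0,0,0,0]';python3 -m inch '[0.64,0.03,0,0,0,0,0,0.64,0,0,0,0,0,0]'; python3 -m inch '[0.64,0.03,0,0,0,0,0,0.64,0,0,0,0,0,0]'
python3 - <<'E'
from h import *
np.set_printoptions(precision=1,suppress=True)
plan((379.8,63.3,54.4),172)
d=manip.read_camera("scene")
for th in(165,170,175.7,182,188):
    t=np.radians(th);print(th,[proj(d,(515+75*np.cos(t),61.3+75*np.sin(t),z)) for z in(40,52,64)])
g=cv2.cvtColor(d["image"],cv2.COLOR_RGB2GRAY)
for r in range(194,216,3):print(r,g[r,256:268].tolist(),"strap",g[r,284:304].tolist())
E
```

```text
clock: 24.5
tool_pos: [378.1, 63.7, 54.4]
tcp_rot: [0.071, 0.997, -0.0, 0.0]
force: [4.6, -0.2, -2.1]
width: 0.225
gripper_force: 30.0
clock: 24.7
tool_pos: [377.9, 63.9, 54.6]
tcp_rot: [0.071, 0.997, 0.0, 0.001]
force: [6.5, -1.2, -6.1]
width: 0.226
gripper_force: 30.0
clock: 24.9
tool_pos: [377.8, 64.0, 54.8]
tcp_rot: [0.071, 0.997, 0.0, 0.003]
force: [9.4, -1.3, -7.4]
width: 0.224
gripper_force: 30.0
at [377.8  64.   54.8] yaw 171.8 tilt z [ 0. -0. -1.] F [ 9.4 -1.3 -7.4] q [ 0.1 -0.1  2.4 -0.   0.9 -1.3] t 24.9
shift [-0.1 -0.   0. ] az -0.04
165 [array([290.8, 224.9]), array([291.2, 219.8]), array([291.7, 214.7])]
170 [array([293.9, 224.5]), array([294.4, 219.5]), array([294.9, 214.4])]
175.7 [array([297.3, 224. ]), array([297.8, 218.9]), array([298.3, 213.8])]
182 [array([300.9, 223.1]), array([301.4, 218.1]), array([302. , 212.9])]
188 [array([304., 222.]), array([304.5, 217. ]), array([305.1, 211.9])]
194 [206, 207, 207, 207, 205, 204, 200, 180, 138, 110, 105, 105] strap [20, 18, 18, 19, 18, 23, 28, 36, 43, 47, 51, 54, 57, 64, 67, 69, 67, 66, 66, 65]
197 [205, 205, 204, 203, 
[... 440 characters left out ...]
33, 197, 154, 142, 157, 170, 173]
206 [203, 202, 202, 203, 204, 201, 190, 160, 130, 139, 164, 177] strap [101, 96, 93, 96, 98, 102, 108, 120, 152, 193, 218, 226, 227, 223, 203, 160, 114, 94, 93, 94]
209 [206, 206, 206, 205, 204, 201, 187, 154, 115, 90, 81, 81] strap [111, 110, 110, 110, 111, 110, 111, 112, 125, 152, 178, 192, 196, 195, 182, 153, 113, 90, 88, 91]
212 [203, 198, 189, 174, 154, 143, 133, 119, 102, 88, 81, 79] strap [110, 111, 110, 110, 110, 109, 111, 113, 121, 132, 150, 162, 168, 170, 167, 160, 152, 143, 125, 108]
215 [114, 109, 106, 105, 103, 102, 101, 98, 93, 84, 81, 80] strap [111, 117, 136, 163, 182, 174, 139, 112, 109, 116, 131, 142, 148, 152, 152, 151, 157, 177, 194, 184]
```

The pull rose steeply, from 2 N to 9 N within 1.3 mm and with almost no side force, so the mug bears on both cheeks. The strap at (297,213) corresponds to a handle direction of about 175°, along the dock. I'll ease off gently and then back the prong into the middle of the opening.

```bash
python3 -m inch '[0.64,-0.03,0,0,0,0,0,0.64,-0.03,0,0,0,0,0,0.64,0,0,0,0,0,0,0.64,0,0,0,0,0,0]'; python3 -m inch '[0.64,-0.03,0,0,0,0,0,0.64,-0.03,0,0,0,0,0,0.64,-0.03,0,0,0,0,0,0.64,-0.03,0,0,0,0,0,0.64,-0.03,0,0,0,0,0,0.64,-0.03,0,0,0,0,0,0.64,0,0,0,0,0,0]'
```

```text
clock: 25.35
tool_pos: [378.0, 63.8, 54.4]
tcp_rot: [0.071, 0.997, 0.0, 0.0]
force: [4.0, 0.2, -1.9]
width: 0.227
gripper_force: 30.0
clock: 26.05
tool_pos: [385.1, 62.7, 54.3]
tcp_rot: [0.071, 0.997, 0.0, -0.0]
force: [-0.4, 0.5, -1.1]
width: 0.224
gripper_force: 30.0
```

```bash
python3 -m inch '[0.64,0,-0.06,0,0,0,0,0.64,0,-0.06,0,0,0,0,0.64,0,-0.06,0,0,0,0,0.64,0,-0.06,0,0,0,0]'; python3 -m inch '[0.64,0,-0.06,0,0,0,0,0.64,0,-0.06,0,0,0,0,0.64,0,-0.06,0,0,0,0,0.64,0,-0.06,0,0,0,0]'
python3 - <<'E'
from h import *
plan((379.8,63.3,54.4),172)
g=cv2.cvtColor(manip.read_camera("scene")["image"],cv2.COLOR_RGB2GRAY)
for r in range(194,216,3):print(r,g[r,256:268].tolist(),"strap",g[r,284:304].tolist())
E
```

```text
clock: 26.45
tool_pos: [383.5, 53.0, 54.3]
tcp_rot: [0.071, 0.997, -0.0, 0.0]
force: [-0.6, 0.9, -2.0]
width: 0.224
gripper_force: 30.0
clock: 26.85
tool_pos: [382.2, 43.5, 54.3]
tcp_rot: [0.071, 0.997, 0.0, 0.0]
force: [0.4, 0.9, -2.3]
width: 0.224
gripper_force: 30.0
at [382.2  43.5  54.3] yaw 171.8 tilt z [ 0.  0. -1.] F [ 0.4  0.9 -2.3] q [ 0.05 -0.15  2.34  0.    0.95 -1.38] t 26.9
shift [ 0.13  0.48 -0.  ] az -0.04
194 [205, 206, 206, 205, 204, 204, 199, 178, 137, 111, 103, 105] strap [160, 156, 144, 116, 77, 41, 22, 18, 19, 19, 18, 18, 21, 23, 41, 74, 106, 121, 136, 150]
197 [204, 203, 203, 203, 203, 203, 197, 175, 136, 110, 104, 104] strap [114, 119, 128, 140, 152, 156, 140, 96, 49, 22, 19, 18, 25, 33, 55, 90, 121, 139, 162, 188]
200 [202, 202, 202, 203, 202, 201, 190, 165, 128, 108, 105, 105] strap [144, 155, 166, 182, 196, 202, 194, 173, 133, 81, 45, 34, 40, 49, 75, 107, 126, 139, 158, 175]
203 [200, 201, 202, 202, 202, 200, 190, 166, 129, 110, 110, 110] strap [106, 105, 103, 101, 100, 101, 107, 121, 136, 143, 138, 135, 136, 134, 133, 132, 139, 156, 168, 172]
206 [201, 201, 201, 203, 203, 201, 188, 159, 130, 137, 164, 176] strap [110, 110, 110, 110, 110, 109, 109, 110, 117, 127, 133, 131, 131, 126, 123, 114, 101, 92, 91, 92]
209 [204, 205, 204, 204, 203, 200, 186, 153, 115, 89, 81, 82] strap [110, 109, 109, 110, 110, 110, 109, 109, 111, 115, 122, 124, 121, 118, 114, 107, 96, 93, 98, 106]
212 [201, 197, 187, 174, 153, 142, 133, 119, 100, 87, 80, 79] strap [108, 110, 111, 110, 109, 109, 110, 112, 114, 114, 115, 115, 113, 115, 126, 155, 186, 198, 197, 190]
215 [114, 108, 105, 104, 103, 103, 100, 97, 93, 85, 80, 80] strap [109, 111, 110, 110, 109, 110, 114, 119, 117, 115, 112, 112, 111, 110, 108, 100, 93, 89, 89, 96]
```

```bash
python3 -m inch '[0.64,0,-0.06,0,0,0,0,0.64,0,-0.06,0,0,0,0,0.64,0,-0.06,0,0,0,0,0.64,0,-0.08,0,0,0,0]'; python3 -m inch '[0.64,0,-0.1,0,0,0,0,0.64,0,-0.1,0,0,0,0,0.64,0,-0.1,0,0,0,0,0.64,0,-0.1,0,0,0,0,0.64,0,-0.1,0,0,0,0,0.64,0,0,0,0,0,0]'
python3 - <<'E'
from h import *
plan((379.8,10,130),172)
g=cv2.cvtColor(manip.read_camera("scene")["image"],cv2.COLOR_RGB2GRAY)
for r in range(194,216,3):print(r,g[r,256:268].tolist(),"strap",g[r,284:304].tolist())
E
```

```text
clock: 27.3
tool_pos: [380.7, 33.3, 54.3]
tcp_rot: [0.071, 0.997, 0.0, -0.0]
force: [-1.2, 0.3, -1.9]
width: 0.225
gripper_force: 30.0
clock: 27.9
tool_pos: [377.8, 13.2, 54.3]
tcp_rot: [0.072, 0.997, -0.0, -0.0]
force: [-0.6, -0.8, -2.0]
width: 0.224
gripper_force: 30.0
at [377.8  13.2  54.3] yaw 171.8 tilt z [-0. -0. -1.] F [-0.6 -0.8 -2. ] q [-0.03 -0.16  2.35 -0.    0.95 -1.46] t 27.9
shift [-0.06 -0.07 -1.89] az -0.05
194 [203, 204, 203, 203, 202, 202, 197, 176, 135, 108, 103, 103] strap [159, 158, 158, 160, 165, 173, 178, 171, 155, 136, 126, 126, 130, 130, 129, 130, 130, 133, 140, 151]
197 [201, 201, 201, 200, 201, 201, 196, 173, 133, 108, 103, 104] strap [113, 117, 126, 138, 154, 167, 176, 185, 197, 202, 198, 187, 165, 144, 133, 130, 130, 139, 163, 187]
200 [200, 200, 201, 201, 200, 199, 188, 163, 126, 105, 104, 104] strap [141, 152, 164, 180, 200, 219, 233, 241, 245, 246, 246, 239, 215, 168, 137, 130, 131, 139, 157, 173]
203 [199, 199, 199, 200, 200, 198, 189, 163, 127, 109, 108, 109] strap [105, 104, 101, 100, 98, 103, 121, 147, 163, 161, 155, 149, 145, 137, 131, 130, 138, 153, 168, 171]
206 [199, 199, 200, 201, 201, 199, 187, 156, 128, 136, 162, 175] strap [108, 109, 108, 108, 108, 109, 109, 109, 115, 125, 130, 131, 129, 124, 120, 112, 99, 91, 90, 91]
209 [203, 203, 203, 203, 201, 198, 185, 153, 113, 88, 80, 80] strap [109, 108, 108, 108, 109, 108, 107, 108, 110, 115, 121, 123, 120, 117, 113, 104, 92, 86, 86, 91]
212 [199, 194, 185, 172, 153, 139, 131, 116, 98, 86, 79, 78] strap [108, 107, 108, 108, 107, 108, 108, 110, 112, 112, 113, 113, 112, 110, 105, 98, 89, 85, 88, 94]
215 [111, 107, 104, 102, 102, 101, 100, 96, 90, 84, 79, 79] strap [109, 108, 108, 109, 108, 108, 112, 116, 116, 113, 111, 112, 109, 108, 104, 96, 90, 86, 90, 98]
```

```bash
python3 -m inch '[0.64,0,0,-0.2,0,0,0,0.64,0,0,-0.4,0,0,0,0.64,0,0,-0.5,0,0,0,0.64,0,0,-0.5,0,0,0,0.64,0,0,-0.3,0,0,0,0.64,0,0,0,0,0,0]' && python3 -m inch '[0.64,-0.04,0.4,0,0,0,0,0.64,-0.08,0.8,0,0,0,0,0.64,-0.08,0.8,0,0,0,0,0.64,-0.08,0.8,0,0,0,0,0.64,-0.08,0.8,0,0,0,0,0.64,-0.08,0.8,0,0,0,0,0.64,-0.08,0.8,0,0,0,0,0.64,-0.08,0.8,0,0,0,0,0.64,-0.08,0.8,0,0,0,0,0.64,-0.05,0.44,0,0,0,0]' && python3 -m inch '[0.64,0,0,0,0,0,0.6,0.64,0,0,0,0,0,0.8,0.64,0,0,0,0,0,0.8,0.64,0,0,0,0,0,0.8,0.64,0,0,0,0,0,0.8,0.64,0,0,0,0,0,0.8,0.64,0,0,0,0,0,0.8,0.64,0,0,0,0,0,0.54,0.64,0,0,0,0,0,0]'
python3 - <<'E'
from h import *
plan((447.9,295.6,6.4),142.1)
E
```

```text
clock: 28.55
tool_pos: [379.7, 13.7, 132.6]
tcp_rot: [0.071, 0.997, 0.0, 0.002]
force: [0.7, -0.2, -2.4]
width: 0.221
gripper_force: 30.0
clock: 29.55
tool_pos: [447.8, 298.0, 129.1]
tcp_rot: [0.071, 0.998, -0.0, -0.001]
force: [-0.3, -0.1, -1.3]
width: 0.226
gripper_force: 30.0
clock: 30.45
tool_pos: [447.5, 295.3, 129.4]
tcp_rot: [0.325, 0.946, -0.001, -0.0]
force: [0.3, -0.4, -1.6]
width: 0.224
gripper_force: 30.0
at [447.5 295.3 129.4] yaw 142.1 tilt z [-0.001 -0.001 -1.   ] F [ 0.3 -0.4 -1.6] q [ 0.54  0.07  1.98 -0.    1.1  -0.37] t 30.4
shift [-0.01  0.02  3.08] az -0.0
```

Now I'll lower the hook, slowing down near the worktop.

```bash
python3 -m inch '[0.64,0,0,0.3,0,0,0,0.64,0,0,0.6,0,0,0,0.64,0,0,0.6,0,0,0,0.64,0,0,0.6,0,0,0,0.64,0,0,0.4,0,0,0,0.64,0,0,0.2,0,0,0,0.64,0,0,0.1,0,0,0,0.64,0,0,0,0,0,0]'; python3 -m inch '[0.64,0,0,0.05,0,0,0,0.64,0,0,0.05,0,0,0,0.64,0,0,0.05,0,0,0,0.64,0,0,0.05,0,0,0,0.64,0,0,0,0,0,0]'; python3 -m inch '[0.64,0,0,0.03,0,0,0,0.64,0,0,0.03,0,0,0,0.64,0,0,0,0,0,0]'
```

```text
clock: 31.25
tool_pos: [447.8, 296.0, 17.9]
tcp_rot: [0.325, 0.946, -0.0, -0.0]
force: [-0.3, 0.0, -1.4]
width: 0.22
gripper_force: 30.0
clock: 31.75
tool_pos: [447.9, 296.1, 10.2]
tcp_rot: [0.325, 0.946, -0.0, -0.0]
force: [0.5, 0.3, -1.7]
width: 0.224
gripper_force: 30.0
clock: 32.05
tool_pos: [447.9, 296.1, 7.7]
tcp_rot: [0.325, 0.946, -0.0, -0.0]
force: [-0.1, -0.2, -2.0]
width: 0.221
gripper_force: 30.0
```

```bash
python3 -m inch '[0.64,0,0,0.02,0,0,0,0.64,0,0,0.01,0,0,0,0.64,0,0,0,0,0,0]'; python3 -m inch '[0.64,0,0,0.02,0,0,0,0.64,0,0,0,0,0,0]'
```

```text
clock: 32.35
tool_pos: [448.0, 296.1, 6.7]
tcp_rot: [0.325, 0.946, -0.0, -0.0]
force: [-0.1, -0.4, -2.0]
width: 0.224
gripper_force: 30.0
clock: 32.55
tool_pos: [448.2, 296.2, 6.3]
tcp_rot: [0.325, 0.946, 0.0, 0.0]
force: [-1.4, 0.2, 1.8]
width: 0.221
gripper_force: 30.0
```

The feet are down: vertical force swung from −2 N to +1.8 N at the original height. I'll open slowly, then rise.

```bash
python3 -m inch '[0.5,0,0,0,0,0,0,0.5,0,0,0,0,0,0,0.2,0,0,0,0,0,0,-0.2,0,0,0,0,0,0,-0.2,0,0,0,0,0,0,-0.2,0,0,0,0,0,0]' && python3 -m inch '[-0.2,0,0,-0.3,0,0,0,-0.2,0,0,-0.6,0,0,0,-0.2,0,0,-0.9,0,0,0,-0.2,0,0,-0.9,0,0,0,-0.2,0,0,-0.9,0,0,0,-0.2,0,0,-0.9,0,0,0,-0.2,0,0,-0.5,0,0,0,-0.2,0,0,0,0,0,0]'
python3 - <<'E'
from h import *
np.set_printoptions(precision=1,suppress=True)
s=manip.sense();d=manip.read_camera("wrist");T=wristT(d,s)
h=cv2.cvtColor(d["image"],cv2.COLOR_RGB2HSV);m=cv2.inRange(h,(4,110,40),(20,255,255));m[:60]=0;m[:,:180]=0;m[:,330:]=0
n,l,st,c=cv2.connectedComponentsWithStats(m);i=1+np.argmax(st[1:,4]);r=cv2.minAreaRect(cv2.findNonZero((l==i).astype(np.uint8)));print(r)
for p in cv2.boxPoints(r):print(plane(d,p,61,T))
A=manip.read_camera("side");B=manip.read_camera("scene")
for n_,D in(("side",A),("scene",B)):
    cv2.imwrite(f"pics/{n_}_end.png",D["image"][:,:,::-1])
    h=cv2.cvtColor(D["image"],cv2.COLOR_RGB2HSV);m=cv2.inRange(h,(5,140,60),(18,255,255))
    x0,y0,x1,y1=(150,275,230,365) if n_=="side" else (150,225,210,290)
    k=np.zeros_like(m);k[y0:y1,x0:x1]=m[y0:y1,x0:x1];print(n_,"grip",cv2.minAreaRect(cv2.findNonZero(k)))
    P=proj(D,(515,61.3,94));print("pred rim centre",P)
g=cv2.cvtColor(B["image"],cv2.COLOR_RGB2GRAY)
for r in range(180,216,5):print(r,g[r,258:310:1].tolist())
# bystanders: unchanged patches vs the first pictures
for n_,D,bx in(("side",A,{"jar":(188,192,212,230),"salt":(308,152,332,194),"brush":(345,182,373,220),"glass":(272,122,306,170)}),):
    a=cv2.imread(f"pics/{n_}0.png").astype(int);e=D["image"][:,:,::-1].astype(int)
    for q,(x0,y0,x1,y1) in bx.items():print(q,np.median(np.abs(a-e)[y0:y1,x0:x1]),np.abs(a-e)[y0:y1,x0:x1].mean().round(1))
E
```

```text
clock: 33.15
tool_pos: [448.0, 296.1, 5.9]
tcp_rot: [0.325, 0.946, -0.0, -0.0]
force: [-0.5, -0.2, 1.0]
width: 0.588
gripper_force: 0.0
clock: 33.95
tool_pos: [450.4, 297.6, 211.1]
tcp_rot: [0.325, 0.946, 0.003, 0.003]
force: [0.4, 0.6, 0.0]
width: 0.598
gripper_force: 0.0
((250.5, 167.5), (71.0, 15.0), 90.0)
[400.  322.1  61. ]
[410.8 336.1  61. ]
[480.1 282.6  61. ]
[468.5 267.7  61. ]
side grip ((191.10653686523438, 319.66851806640625), (11.164331436157227, 51.63503646850586), 4.573921203613281)
pred rim centre [274.5 200.9]
scene grip ((184.52406311035156, 246.75587463378906), (12.599469184875488, 35.6984977722168), 32.19573211669922)
pred rim centre [283.  183.3]
180 [214, 214, 213, 213, 212, 213, 215, 219, 213, 187, 156, 139, 134, 134, 132, 126, 120, 118, 122, 123, 121, 119, 117, 116, 115, 114, 112, 112, 112, 111, 111, 111, 110, 110, 111, 109, 110, 114, 123, 140, 165, 179, 181, 165, 139, 122, 119, 120, 122, 130, 143, 149]
185 [214, 214, 213, 214, 211, 203, 203, 211, 189, 156, 142, 138, 136, 134, 132, 130, 128, 124, 124, 120, 118, 117, 114, 112, 111, 109, 108, 107, 108, 108, 108
[... 1027 characters left out ...]
113, 112, 112, 111, 112, 112, 111, 112, 116, 134, 178, 219, 236, 240, 238, 232, 209, 162, 125, 115, 117, 118, 114, 114, 140, 177, 198, 205]
210 [210, 209, 206, 201, 188, 155, 116, 90, 83, 81, 82, 83, 84, 82, 81, 83, 90, 97, 110, 120, 122, 116, 112, 111, 112, 112, 111, 112, 112, 112, 112, 112, 112, 113, 120, 141, 168, 183, 189, 189, 179, 151, 113, 91, 89, 95, 103, 123, 161, 195, 205, 207]
215 [108, 106, 105, 104, 103, 100, 94, 86, 82, 82, 82, 82, 82, 80, 79, 79, 80, 84, 88, 94, 103, 107, 109, 111, 112, 111, 113, 112, 112, 112, 112, 114, 116, 121, 123, 126, 133, 144, 150, 153, 147, 129, 103, 90, 94, 101, 114, 144, 179, 195, 200, 203]
jar 51.0 55.8
salt 44.0 44.7
brush 43.0 40.9
glass 46.0 47.6
```

Run:
```python
import cv2,numpy as np
a=cv2.imread("pics/scene0.png",0);e=cv2.imread("pics/scene_end.png",0)
for q,(x0,y0,x1,y1) in {"jar":(208,174,230,212),"salt":(322,170,338,207),"brush":(348,192,374,228),"glass":(292,150,322,190)}.items():
    R=cv2.matchTemplate(e[y0-10:y1+10,x0-10:x1+10],a[y0:y1,x0:x1],cv2.TM_CCOEFF_NORMED);print(q,cv2.minMaxLoc(R)[1:4:2])
```

```text
jar (0.9946150779724121, (10, 10))
salt (0.9961013793945312, (10, 10))
brush (0.9996873736381531, (10, 10))
glass (0.9298121929168701, (10, 10))
```

All the bystanders are unmoved, the mug is home and the hook is standing, so I'm handing in.

```bash
python3 -c "
from station import manip
print(manip.sign_off())"
```

```text
the job is handed in; nothing more can be done
None
```

The job is handed in at 34 s: the mug stands in the dock, handle out through the gap, with the hook back on its feet where it started and the bystanders unmoved; the seating pull peaked at 9.4 N, above the few newtons asked, and the first grasp on the grip slipped.

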